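# Reset the kiln's lock-out with its key

### The arm

A 6-joint arm with a two-finger parallel gripper is mounted at the origin on the work surface. World frame = base frame: x ahead of the robot, y to its left, z up, the work surface at z = 0. Lengths are in mm, angles in rad, forces in N, time in s.
With the tool pointing down it reaches from about 275 to 1000 mm from the base axis. Payload 8.4 kg.
Tool frame: the origin (TCP) lies at the very end of the fingers, on their centre line; the grasp point (between the pads) lies 19 mm behind it; z points along the fingers, y is the direction in which the jaws open and shut (so a half turn about z gives the same grasp; the last joint's range is limited). The gripper opens to 85 mm and grips with 20 to 120 N. Pads are 22 mm wide; open, the fingers measure 114 mm over their backs; the gripper's body (76 mm by 85 mm) begins 54 mm behind the grasp point. The pads swing forward as they close: fully open they stand 13 mm farther back than shut.
Start: joints at [1.281, 0.353, 1.633, -0, 1.155, -0.002], TCP at [177.401, 599.297, 231.281] pointing down, gripper open.
Joint ranges: [-2.63, 2.63], [-0.92, 2.1], [0.06, 2.66], [-1.3, 4.44], [0, 2.69], [-3.02, 3.02]. Speed limits (rad/s): [2.22, 2.22, 2.79, 3.14, 3.14, 3.14].

### API

Orientations are given as [roll, pitch, yaw] about the fixed x, y, z axes, in that order (R = Rz(yaw) Ry(pitch) Rx(roll)).
In Python, from rig import readout, grab_frame, calibration, r gives the robot as it stands. The module is installed in compiled form; this text tells all that it offers.
- The arm moves only by the tool play_rows, never from a script. Its argument "rows" is a list of rows, each a list of 3 entries, a list of its own where there are three numbers: the closure in counts, from 0 (fully open) to 255 (shut), then the shift along the tool's x, y, z in cm, then the turn, a rotation vector about the tool's x, y, z in rad. In form: [[gripper, [dx, dy, dz], [rx, ry, rz]], ...]. A call has 1 to 12 rows; each row is the pose to reach, as a shift and turn from the pose commanded when the call began, along the tool's axes at that moment; what a row does not reach only later rows make up. A row lasts 1/12 s, in which the tool goes at most 41.7 mm and 7.16 degrees, less where a joint would pass 70% of its speed; a pose out of reach is approached as far as the arm can. A call with a gripper value outside its range is refused whole. The fingers move at their own pace and stop on an object; "squeeze" is the grip in N (left out, the last holds). Time passes only in rows, so rows that repeat a pose let the fingers close. It gives the time, the measured TCP pose, the force and the opening at its end, in the units of the state.
- readout.sense(): the state, without advancing time (a new reading comes with each control period).
- grab_frame(name): name is "scene" or "side" or "wrist"; returns (picture, depth): 480x640x3 uint8, red, green, blue; 480x640 float32, mm along the optical axis (not along the pixel's ray), 0 where there is no reading.
- calibration(name): a dict with "vfov" (degrees; the focal length in pixels is half the picture's height over the tangent of half this angle, whatever the lens; pixels are square), "cx", "cy" (the principal point, pixels), "k1" (the pictures are not rectified: a ray, as slopes to the right and down, at radius r is drawn at 1 + k1 r^2 times it, then the intrinsics apply), "cam_to_world" (4x4, takes a point from camera to world coordinates). Camera axes: x right, y down, z forward; pixel columns grow to the right and rows downward; lengths in mm; the calibration is good to about 2 mm. A picture is of the moment at which its call begins: read the wrist's pose just before it. calibration takes no time and is no camera call; for the wrist camera it gives the pose at the moment of the call.
- r.sign_off(): hands the job in, once; it reports no verdict.
The state is a dict: "clock": time; "qpos": joint angles; "qvel": joint speeds; "joint_efforts": joint torques, N m; "eef_pos": TCP position; "tcp_rot": TCP orientation; "contact_force": force on the tool from outside, world axes, zero at the start; "wrist_torque": the same for the moment, N m; "opening": opening from 0.0 (shut) to 1.0 (fully open).
Only numpy, scipy, OpenCV 4.12 (cv2) and the standard library are available. Lean on these libraries where they do the work, as an engineer would, in place of code of your own. Each camera call takes 0.05 s, during which the arm holds its last target.

### The job

The kiln has tripped out: lift the orange key off its peg on the key rack, push it fully down into the key switch on top of the kiln control box, turn it clockwise to its stop and back home, then pull it out. Hang it back on the same peg of the rack and let go, leaving it hanging still. Do not drop the key on the bench or disturb anything else on the bench or the rack.

Things in the scene. Friction and masses are not known exactly. Their poses are not given: they have to be found in the camera images.
- key_orange: Orange-handled key, 40 to 80 g, 89 mm long, hanging upright on one of the rack's three pegs (which one varies). Origin: lower tip of the blade; z up the key, y across its width, x through its thickness. From the tip up: steel blade 6 (x) by 16 (y) mm, 28 long; flange disc 26 diameter, z 28 to 32; neck 12 diameter; flat handle z 45 to 89. Same either way round (half turn about z).
- key_eye (a point): Centre of the opening in the orange key's handle, 67 mm above the blade tip; axes as the key's. The handle is a frame 42 mm wide (y), 44 high, 10 thick (x) with 10 mm bars round an opening 22 wide by 24 high; the peg passes through along x and the opening's top edge rests on it. Good grasp: from above, across the 42 mm width, at this height.
- rack: Wooden key rack, fixed. Origin: centre of its underside; x away from the robot, y along the rack, z up. Foot 120 (x) by 280 (y) mm, 12 high; two end posts carry a 20 mm high cross rail, front face at x = +30, top at z = 178. Three 6 mm steel pegs at y = -90, 0, +90, axis at z = 170, run from the rail 62 mm towards -x and end in an upturned tip whose top is 10 mm above the peg axis (tip reaches x = -35).
- peg_mid (a point): On the axis of the rack's middle peg, 36 mm in front of the rail; axes as the rack's; the other pegs lie 90 mm to either side along y. Keys hang 30 to 42 mm in front of the rail. To take one off: lift it 8 to 17 mm (best 12), carry it 40 mm or more towards the rack's -x to clear the tip, then away; to hang it, the reverse.
- control_box: Grey kiln control box, fixed on the bench, 180 mm (x) by 220 mm (y), 110 mm high. Origin: centre of its underside; front faces its -x. The key switch stands in its top at x = -35 mm, y = 0, inside a 4 mm high dark ring of 62 mm diameter; a dark display (3 mm high) lies on the far right of the top.
- keyhole (a point): Centre of the key slot's mouth, in the top of the 32 mm square steel barrel, 116 mm above the bench. z up, x across the slot, y along it (turns with the barrel). Slot 8 by 18 mm (1 mm clearance each side), 2 mm chamfer, 32 deep: the key goes down 28 mm until its flange sits on the barrel. At home the slot lies along the control box's y axis.
- barrel (a joint): Angle of the key switch barrel: 0 at home (stop), growing as it turns clockwise seen from above, to the stop at 1.2 rad. Friction about 0.06 N m, no spring: stays where left. The key has about 0.13 rad of play in the slot each way, so the hand must turn that much farther than the barrel both going and coming back.
- key_green: Green-handled key, same shape and size as key_orange, hanging on another peg; origin at its blade tip. A bystander: leave it alone.
- key_white: White-handled key, same shape and size as key_orange, hanging on another peg; origin at its blade tip. A bystander: leave it alone.
- glaze_bottle: Tall blue bottle with a white cap, 62 mm diameter, 200 mm high, standing between rack and control box. Origin: centre of its underside. Bystander.
- glaze_jar: Terracotta-coloured jar with a wooden lid, 60 mm diameter, 80 mm high, origin at the centre of its underside. Bystander.
- mug: White open cup, 72 mm diameter, 80 mm high, origin at the centre of its underside. Bystander.
- bowl: Blue bowl, 130 mm diameter, 60 mm high, origin at the centre of its underside. Bystander.
- test_tile: Small terracotta glaze test tile 35 by 50 by 8 mm lying on the far left of the control box's top, origin at the centre of its underside. Bystander.
Things that resemble listed ones, but are neither listed nor needed, are in the scene too. What is meant by the key_orange is not blue or pink, and is the smaller of those in its own colour.

How it is judged (in metres and radians):
On the way, in this order (a step that is already met when the one before it is completed fails the run):
1. the orange key is off its peg, clear of the rack and carried by the gripper (distance of key_orange from where it was at the start of the episode above 0.05 m and contact force between key_orange and rack below 0.05 N and contact force between key_orange and the fingers above 0.5 N), for 0.2 s.
2. the key is fully down in the key switch, at home (z of key_orange in the frame of keyhole below -0.023 m and horizontal distance between key_orange and keyhole below 0.004 m and angle between key_orange's own z axis and vertical below 0.12 rad and value of joint barrel below 0.2 rad), for 0.1 s.
3. the key, still in, is turned to its stop (z of key_orange in the frame of keyhole below -0.023 m and horizontal distance between key_orange and keyhole below 0.004 m and angle between key_orange's own z axis and vertical below 0.12 rad and value of joint barrel above 1.08 rad), for 0.1 s.
4. the key, still in, is turned back home (z of key_orange in the frame of keyhole below -0.023 m and horizontal distance between key_orange and keyhole below 0.004 m and angle between key_orange's own z axis and vertical below 0.12 rad and value of joint barrel below 0.15 rad), for 0.1 s.
5. the key is out of the switch, which stays home (z of key_orange in the frame of keyhole above 0.004 m and value of joint barrel below 0.15 rad), for 0.1 s.
At the end, for the whole second after the job is handed in: The orange key hangs by its opening on the same peg as at the start (within 32 mm of where it hung, within 0.2 rad of upright, at rest, borne by the rack, released) and the key switch is home (within 0.15 rad) (distance of key_orange from where it was at the start of the episode below 0.032 m and angle between key_orange's own z axis and vertical below 0.2 rad and contact force between key_orange and rack above 0.1 N and contact force between key_orange and the fingers below 0.05 N and linear speed of key_orange below 0.05 m/s and value of joint barrel below 0.15 rad); the robot touches nothing.
It fails at once if the orange key is dropped on the bench (height (world z) of key_orange below 0.03 m).
It fails at once if another key is disturbed (moved over 30 mm) (distance of any of key_green, key_white from where it was at the start of the episode above 0.03 m).
It fails at once if a bottle, jar, cup, bowl or tile is disturbed (moved over 30 mm) (distance of any of glaze_bottle, glaze_jar, mug, bowl, test_tile from where it was at the start of the episode above 0.03 m).
It also fails if it takes over 69 s, if anything falls off the work surface, if the arm or the gripper's body presses on something with over 40 N, if the wrist force passes 120 N, or if a joint passes its speed limit or range.

## Working session

There is one attempt and no reset: what is moved stays moved. The work goes in short steps, Python scripts to look and compute and a tool call to move; the robot and the scene stay as the last step left them, time stands still between calls to the robot, and variables do not carry over. Pictures are saved under pics/ and viewed, and the job is handed in when it is done.

Besides the shell and the picture viewer there is one more tool, called after "Request:" as a command line: name --argument value ..., lists and objects as JSON in quotes. play_rows: Moves the arm, as the interface text tells. Its arguments: {"type":"object","properties":{"rows":{"type":"array"},"squeeze":{"type":"number"}},"required":["rows"]}

```bash
mkdir -p pics; cat > h.py <<'E'
import numpy as np, cv2, pickle
from rig import readout, grab_frame, calibration, r
def snap(name,tag):
    c=calibration(name); im,d=grab_frame(name)
    cv2.imwrite(f'pics/{tag}.png',im[:,:,::-1]); pickle.dump((im,d,c),open(f'pics/{tag}.pkl','wb')); return im,d,c
def load(tag): return pickle.load(open(f'pics/{tag}.pkl','rb'))
def rays(uv,c):
    uv=np.atleast_2d(np.asarray(uv,float)); f=240/np.tan(np.radians(c['vfov'])/2)
    K=np.array([[f,0,c['cx']],[0,f,c['cy']],[0,0,1]])
    p=cv2.undistortPointsIter(uv.reshape(-1,1,2),K,np.array([c['k1'],0,0,0.,0]),None,None,(3,50,1e-10)).reshape(-1,2)
    return np.c_[p,np.ones(len(p))]
def on_depth(uv,d,c):
    uv=np.atleast_2d(uv); z=np.array([d[int(round(v)),int(round(u))] for u,v in uv])
    T=np.array(c['cam_to_world']); return (rays(uv,c)*z[:,None])@T[:3,:3].T+T[:3,3]
def on_plane(uv,h,c):
    T=np.array(c['cam_to_world']); w=rays(uv,c)@T[:3,:3].T; o=T[:3,3]
    return o+w*((h-o[2])/w[:,2])[:,None]
def proj(P,c):
    T=np.array(c['cam_to_world']); p=(np.atleast_2d(P)-T[:3,3])@T[:3,:3]; s=p[:,:2]/p[:,2:]
    f=240/np.tan(np.radians(c['vfov'])/2); s=s*(1+c['k1']*(s**2).sum(1,keepdims=True)); return s*f+[c['cx'],c['cy']]
E
python3 - <<'E'
from h import *
print(readout.sense())
for n in("scene","side","wrist"):
    im,d,c=snap(n,n+'0'); print(n,c)
E
```

```text
{'clock': 0.0, 'qpos': array([ 1.28057434e+00,  3.53663541e-01,  1.63412099e+00, -1.12153406e-05,
        1.15517166e+00, -2.40540677e-03]), 'qvel': array([-0.00141067,  0.00085522, -0.00010167, -0.00026282,  0.00047907,
        0.00048536]), 'joint_efforts': array([-3.33296164e-03, -6.05252624e+01, -3.42075992e+01, -2.09938039e-04,
        9.33197007e-03,  4.24349673e-05]), 'eef_pos': array([177.28714571, 598.84885718, 230.5576785 ]), 'tcp_rot': array([-3.14022910e+00,  6.97445541e-06,  2.85378061e+00]), 'contact_force': array([-0.3656312,  0.8250454, -0.6121949]), 'wrist_torque': array([-0.02602287, -0.03027185,  0.04551079]), 'opening': 1.001036295678495}
scene {'vfov': 53.07493182603259, 'cx': 325.5845955174346, 'cy': 232.69585192652357, 'k1': -0.10020511870854863, 'cam_to_world': array([[ 8.08754208e-01,  4.99508339e-01, -3.10496459e-01,
         8.89600333e+02],
       [ 5.87976224e-01, -6.73956467e-01,  4.47288096e-01,
        -4.53823076e+02],
       [ 1.41630374e-02, -5.44310666e-01, -8.38764155e-01,
         1.07042978e+03],
       [ 0.00000000e+00,  0.00000000e+00,  0.0000
[... 278 characters left out ...]
6.14563278e-01, -7.84737783e-01,
         9.20314781e+02],
       [-3.45169341e-03, -7.87467526e-01, -6.16346479e-01,
         8.20321137e+02],
       [ 0.00000000e+00,  0.00000000e+00,  0.00000000e+00,
         1.00000000e+00]])}
wrist {'vfov': 63.83592614136128, 'cx': 322.10409453318977, 'cy': 233.759710823082, 'k1': 0.013389483931988964, 'cam_to_world': array([[ 2.82761187e-01,  9.17639176e-01,  2.79256967e-01,
         1.05333147e+02],
       [ 9.59188926e-01, -2.70011754e-01, -8.39658042e-02,
         6.21223196e+02],
       [-1.64764777e-03,  2.91602461e-01, -9.56538180e-01,
         3.73084059e+02],
       [ 0.00000000e+00,  0.00000000e+00,  0.00000000e+00,
         1.00000000e+00]])}
```

View pics/scene0.png

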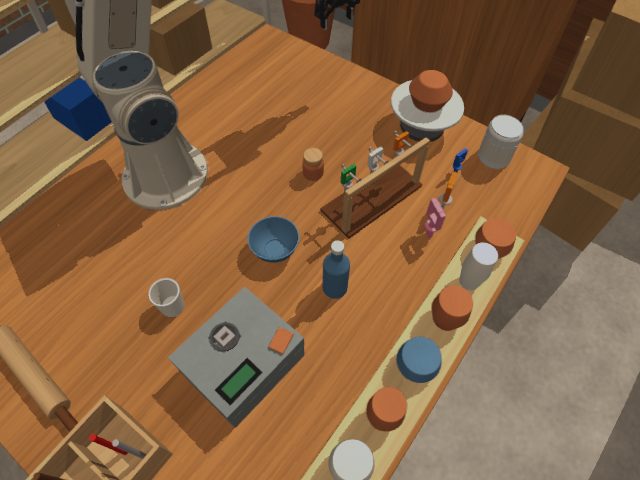

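View pics/side0.png

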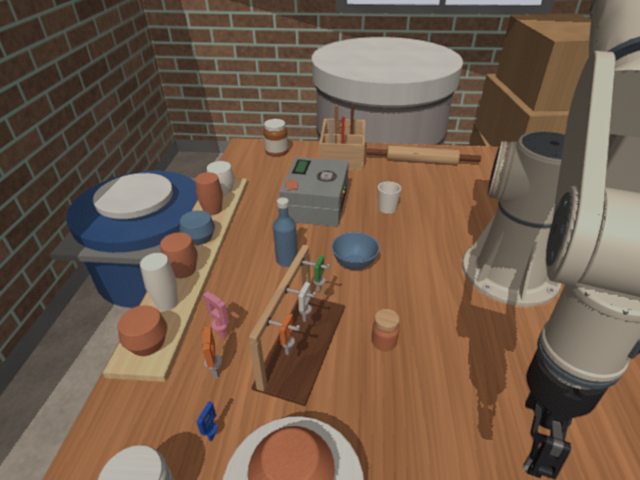

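View pics/wrist0.png

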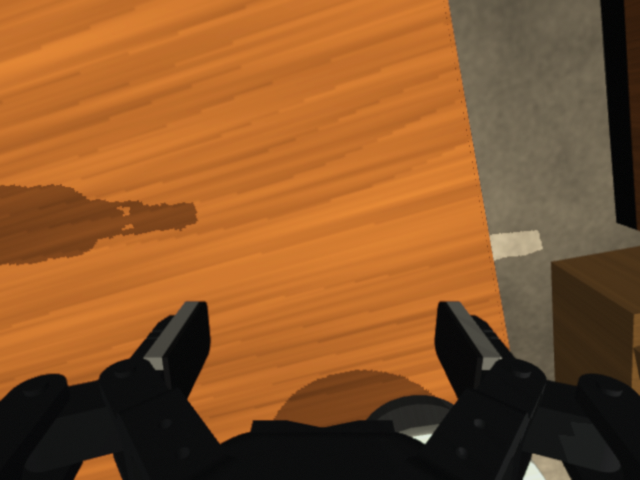

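```bash
python3 - <<'E'
from h import *
im,d,c=load('scene0'); a=cv2.resize(im[110:250,310:490],None,fx=4,fy=4,interpolation=cv2.INTER_CUBIC)
cv2.imwrite('pics/crop1.png',a[:,:,::-1])
im,d,c=load('side0'); a=cv2.resize(im[230:450,180:380],None,fx=2.7,fy=2.7,interpolation=cv2.INTER_CUBIC)
cv2.imwrite('pics/crop2.png',a[:,:,::-1])
im,d,c=load('scene0'); a=cv2.resize(im[280:430,160:320],None,fx=4,fy=4,interpolation=cv2.INTER_CUBIC)
cv2.imwrite('pics/crop3.png',a[:,:,::-1])
E
```

```text
(no output)
```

View pics/crop1.png

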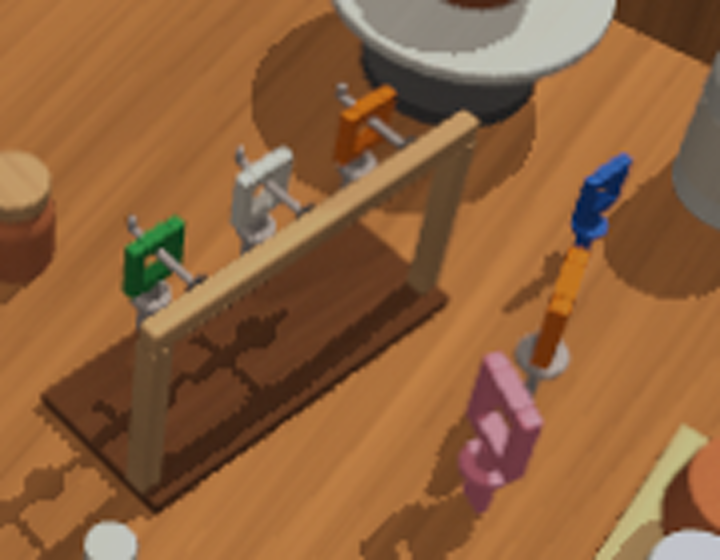

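View pics/crop2.png

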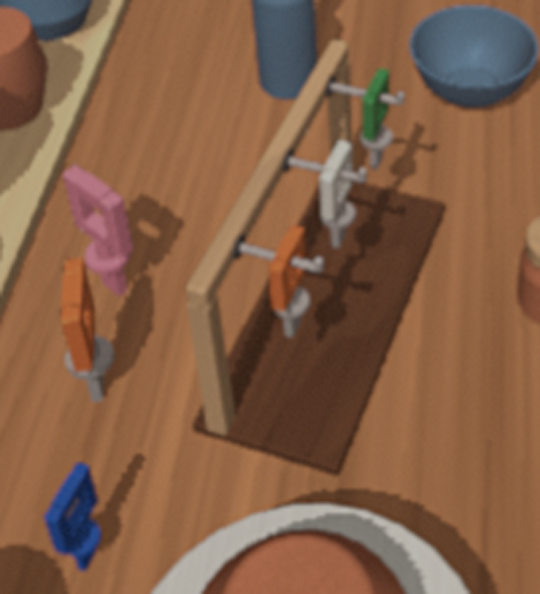

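View pics/crop3.png

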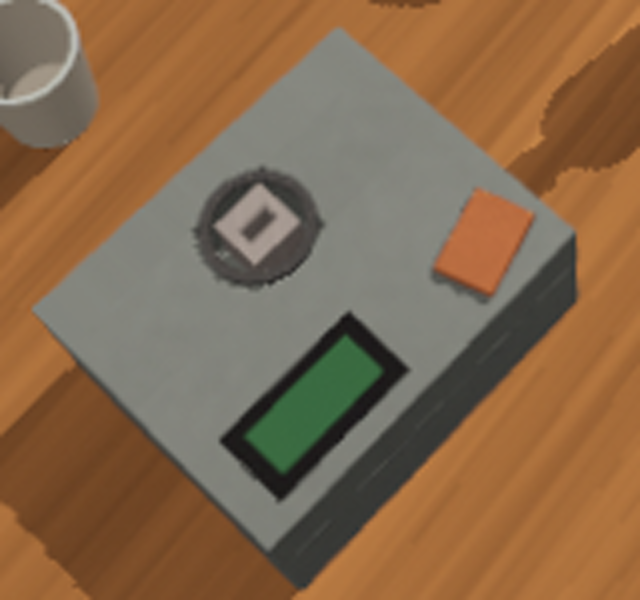

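```bash
cat >> h.py <<'E'
def cloud(d,c):
    v,u=np.mgrid[0:480,0:640]; uv=np.c_[u.ravel(),v.ravel()].astype(float)
    T=np.array(c['cam_to_world']); P=(rays(uv,c)*d.ravel()[:,None])@T[:3,:3].T+T[:3,3]
    P[d.ravel()<=0]=np.nan
    return P.reshape(480,640,3)
E
python3 - <<'E'
from h import *
for n in('scene','side'):
    im,d,c=load(n+'0'); P=cloud(d,c); hsv=cv2.cvtColor(im,cv2.COLOR_RGB2HSV)
    print(n)
    # bench plane check
    box = (220,420,320,180)
    def st(nm,m):
        q=P[m]; q=q[~np.isnan(q[:,0])]; 
        if len(q): print(nm,len(q),'med',np.median(q,0).round(1),'lo',np.percentile(q,5,0).round(1),'hi',np.percentile(q,95,0).round(1))
    m=np.zeros((480,640),bool)
    roi={'scene':(310,110,430,240),'side':(230,240,345,405)}[n]
    m[roi[1]:roi[3],roi[0]:roi[2]]=1
    H,S,V=hsv[...,0],hsv[...,1],hsv[...,2]
    org=m&(H<14)&(S>180)&(V>120)&(P[...,2]>90)
    st('orange',org); 
    grn=m&(H>50)&(H<85)&(S>100); st('green',grn)
    wht=m&(S<40)&(V>150)&(P[...,2]>90);st('white',wht)
    top=m&(P[...,2]>172)&(P[...,2]<186)&(H>8)&(H<25)&(S>60)&(S<170); st('railtop',top)
    q=P[top][:,:2]; 
    if len(q)>10:
        mu=q.mean(0); w,vv=np.linalg.eigh(np.cov(q.T)); a=vv[:,1]; print('rail dir',a,np.degrees(np.arctan2(a[1],a[0])),mu,'sd',np.sqrt(w))
        t=(q-mu)@a; print('ext',t.min(),t.max())
    grey=np.zeros_like(m); g=cv2.inRange(P[...,2],104,114)>0
    bx={'scene':(160,280,310,430),'side':(280,150,355,225)}[n]; mm=np.zeros_like(m); mm[bx[1]:bx[3],bx[0]:bx[2]]=1
    bt=g&mm; st('boxtop',bt)
    cnt=np.argwhere(bt)[:,::-1].astype(np.float32)
    w=P[bt][:,:2].astype(np.float32); rr=cv2.minAreaRect(w); print('box rect',rr)
    b2=mm&(P[...,2]>114)&(P[...,2]<119); st('barrel',b2)
    print(cv2.minAreaRect(P[b2][:,:2].astype(np.float32)))
    ring=mm&(V<100)&(S<60)&(P[...,2]>107)
    st('dark',ring)
E
```

```text
scene
orange 25 med [545.4 378.3 151.7] lo [541. 357. 146.] hi [551.4 388.8 184.2]
green 151 med [497.6 197.9 173.1] lo [491.6 181.5 144.8] hi [504.2 218.5 184.8]
white 208 med [518.9 518.4 100.3] lo [452.  206.6  95.3] hi [550.1 536.8 184.7]
railtop 687 med [562.6 267.8 178.2] lo [531.6 150.6 173.5] hi [597.7 393.3 181.9]
rail dir [0.24119627 0.97047636] 76.0428442096913 [563.69508992 269.3001725 ] sd [10.65396936 80.22865849]
ext -133.05791091096665 145.65752874043244
boxtop 7645 med [ 555.  -295.3  110.3] lo [ 469.8 -383.4  107.2] hi [ 634.5 -183.6  113.2]
box rect ((551.1409301757812, -282.0838623046875), (220.39749145507812, 183.09371948242188), 84.68253326416016)
barrel 903 med [ 592.6 -274.4  115.7] lo [ 491.9 -364.3  114.1] hi [ 629.7 -198.6  118.6]
((550.4537963867188, -284.2633361816406), (216.2522735595703, 170.2139892578125), 82.71163940429688)
dark 900 med [ 586.  -305.4  112.3] lo [ 491.9 -376.   108.4] hi [ 634.2 -251.9  116.1]
side
orange 56 med [541.2 382.  152.1] lo [534.7 365.6 145.2] hi [548.1 396.2 180. ]
green 125 med [495.2 211.7 172.2] lo [488.9 188.8 146.5] hi [501.6 222.4 184.4]
white 193 med [521.2 299.7 173.7] lo [508.5 203.6 147.3] hi [561.6 379.2 184.4]
railtop 906 med [568.1 305.5 177.9] lo [533.  161.7 173.9] hi [596.6 404.1 180.5]
rail dir [0.23011202 0.97316415] 76.69633330993942 [566.47847765 296.68310401] sd [10.37417403 80.09980242]
ext -160.0343926196653 120.82775668928582
boxtop 1861 med [ 548.5 -264.   111. ] lo [ 469.6 -381.5  107.6] hi [ 633.2 -173.8  113.4]
box rect ((552.115234375, -281.57958984375), (230.31446838378906, 181.09393310546875), 84.89886474609375)
barrel 282 med [ 584.6 -280.1  115.8] lo [ 491.9 -360.9  114.1] hi [ 628.5 -195.3  118.7]
((549.7448120117188, -280.8705749511719), (199.8121337890625, 169.98110961914062), 87.25677490234375)
dark 214 med [ 580.1 -289.5  113.7] lo [ 490.1 -373.6  109.6] hi [622.7  -1.9 164.2]
```

```bash
cat >> h.py <<'E'
from scipy.spatial.transform import Rotation as Ro
def go(pos,yaw,frm=None,fyaw=None):
    """shift (cm) and rotvec in tool axes from current pose to target (tool down, yaw)"""
    s=readout.sense(); p=np.array(s['eef_pos']) if frm is None else np.array(frm)
    r0=Ro.from_euler('xyz',s['tcp_rot']) if fyaw is None else Ro.from_euler('xyz',[np.pi,0,fyaw])
    r1=Ro.from_euler('xyz',[np.pi,0,yaw])
    print('shift cm',(r0.inv().apply(np.array(pos)-p)/10).round(3),'turn',(r0.inv()*r1).as_rotvec().round(4))
E
python3 - <<'E'
from h import *
im,d,c=load('scene0')
for n,uv in dict(bowltop=(432,82),plate=(400,105),orangebig=(452,180),blue=(459,158),pink=(434,215),bottle=(337,245),jar=(313,155),bowl=(275,225),mug=(165,290),tile=(281,341),rollingpin=(30,370),greyjar=(508,128)).items(): print(n,on_depth(uv,d,c).round(0))
go((530,377,340),2.904,[177.401,599.297,231.281],2.8538)
go((530,377,280),2.904,[177.401,599.297,231.281],2.8538)
E
```

```text
bowltop [[506. 604. 188.]]
plate [[442. 559.  99.]]
orangebig [[706. 371. 127.]]
blue [[675. 498.  78.]]
pink [[713. 281.  81.]]
bottle [[606.  -1. 202.]]
jar [[347. 258.  83.]]
bowl [[387.  40.  35.]]
mug [[ 294. -264.   37.]]
tile [[ 619. -216.  115.]]
rollingpin [[ 201. -591.   53.]]
greyjar [[747. 633. 132.]]
shift cm [-40.119 -11.307 -10.872] turn [ 0.      0.     -0.0502]
shift cm [-40.119 -11.307  -4.872] turn [ 0.      0.     -0.0502]
```

Request:
play_rows --rows '[[0,[-1,0,-2],[0,0,0]],[0,[-3,-0.5,-5],[0,0,0]],[0,[-6,-1.5,-8],[0,0,0]],[0,[-10,-2.5,-10],[0,0,-0.01]],[0,[-14,-4,-10.9],[0,0,-0.02]],[0,[-18,-5,-10.9],[0,0,-0.03]],[0,[-22,-6,-10.9],[0,0,-0.04]],[0,[-26,-7.3,-10.9],[0,0,-0.05]],[0,[-30,-8.5,-10.9],[0,0,-0.05]],[0,[-34,-9.6,-10],[0,0,-0.05]],[0,[-37.5,-10.6,-7.5],[0,0,-0.05]],[0,[-40,-11.3,-4.9],[0,0,-0.05]]]'

```text
clock: 1.15
eef_pos: [529.0, 378.1, 284.7]
tcp_rot: [3.138, 0.003, 2.903]
contact_force: [-0.1, 0.7, 0.1]
opening: 1.0
```

Request:
play_rows --rows '[[0,[0,0,0],[0,0,0]],[0,[0,0,0],[0,0,0]],[0,[0,0,0],[0,0,0]]]'

```text
clock: 1.4
eef_pos: [525.8, 379.4, 283.4]
tcp_rot: [-3.142, -0.001, 2.903]
contact_force: [0.7, 0.3, 1.0]
opening: 1.001
```

```bash
python3 - <<'E'
from h import *
s=readout.sense(); print(s['eef_pos'],s['tcp_rot'],s['qpos'],s['clock'])
snap('wrist','w1')
E
```

```text
[525.80814855 379.35239226 283.37315049] [-3.14150445e+00 -6.95479020e-04  2.90319277e+00] [ 6.22425592e-01  3.47810255e-01  1.52308946e+00  4.91852922e-04
  1.27121319e+00 -7.10116163e-01] 1.4
```

View pics/w1.png

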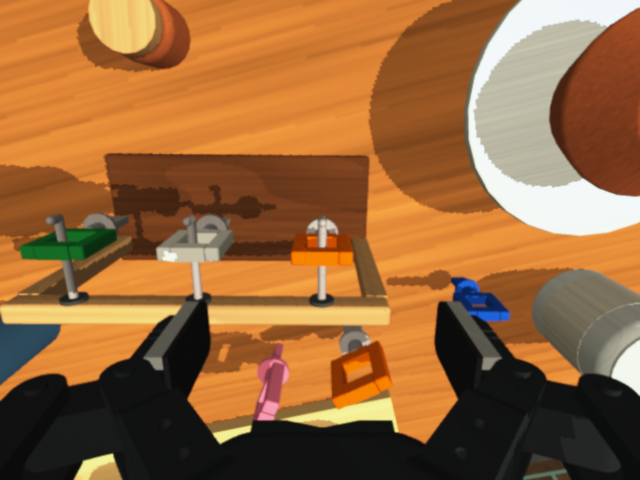

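```bash
python3 - <<'E'
from h import *
im,d,c=load('w1'); P=cloud(d,c); hsv=cv2.cvtColor(im,cv2.COLOR_RGB2HSV); H,S,V=cv2.split(hsv)
a=cv2.resize(im[200:320,260:400],None,fx=5,fy=5,interpolation=cv2.INTER_CUBIC); cv2.imwrite('pics/w1c.png',a[:,:,::-1])
roi=np.zeros((480,640),bool); roi[200:320,280:365]=1
m=roi&(S>170)&(H<16)&(P[...,2]>120); q=P[m]
print(len(q),np.percentile(q,[2,50,98],axis=0).round(1))
top=m&(P[...,2]>179); q=P[top]; print(len(q),'top',q.mean(0),np.median(q,0)); rr=cv2.minAreaRect(q[:,:2].astype(np.float32)); print(rr)
w,vv=np.linalg.eigh(np.cov(q[:,:2].T)); print(np.degrees(np.arctan2(*vv[::-1,1])))
roi[:]=0; roi[285:330,0:392]=1
rl=roi&(P[...,2]>173)&(P[...,2]<183)&(S<190)&(H>10); q=P[rl]; print('rail',len(q),np.median(q[:,2])); rr=cv2.minAreaRect(q[:,:2].astype(np.float32)); print(rr)
w,vv=np.linalg.eigh(np.cov(q[:,:2].T)); print(np.degrees(np.arctan2(*vv[::-1,1])),q.mean(0))
# peg line: tip and root pixels
print(on_plane([(322,222)],180,c),on_plane([(322,297)],173,c))
E
```

```text
1212 [[532.1 355.  142.3]
 [539.5 377.4 165.7]
 [582.1 396.8 183.3]]
335 top [539.80596821 377.35416058 181.90401753] [539.60233878 378.89675267 182.14928437]
((541.5133056640625, 376.3366394042969), (42.08702087402344, 10.526211738586426), 76.18170166015625)
76.2860479182396
rail 7762 177.43922323260233
((558.0122680664062, 279.2015380859375), (280.3354187011719, 30.46961784362793), 76.31351470947266)
76.01851460862628 [562.65558695 278.00796403 177.15904354]
[[517.70304555 382.14629671 180.        ]] [[574.04216546 368.51302758 173.        ]]
```

View pics/w1c.png

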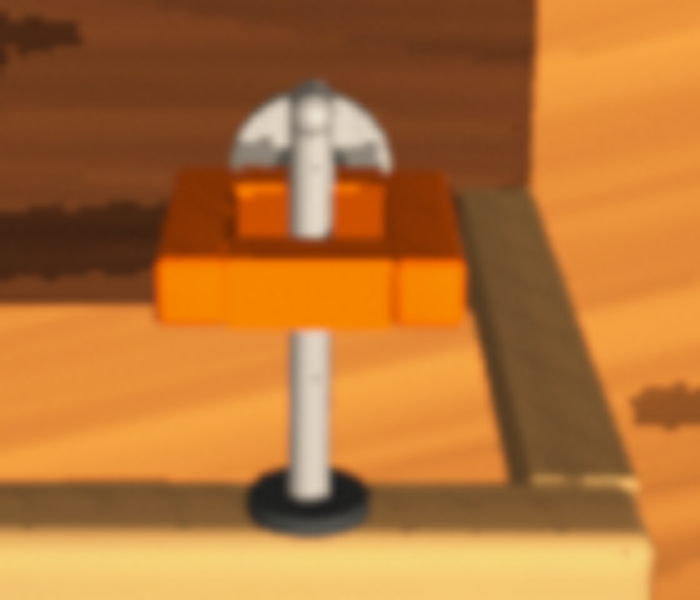

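Request:
play_rows --rows '[[0,[-0.8,0.05,2],[0,0,0]],[0,[-1.5,0.08,4.5],[0,0,0]],[0,[-1.54,0.08,7],[0,0,0]],[0,[-1.54,0.08,9],[0,0,0]],[0,[-1.54,0.08,10],[0,0,0]],[0,[-1.54,0.08,10],[0,0,0]],[0,[-1.54,0.08,10],[0,0,0]]]'

```text
clock: 2.03
eef_pos: [540.9, 377.3, 184.4]
tcp_rot: [3.141, 0.0, 2.905]
contact_force: [0.0, -0.0, 0.3]
opening: 0.997
```

```bash
python3 - <<'E'
from h import *
s=readout.sense(); print(s['eef_pos'],s['tcp_rot'],s['clock'])
im,d,c=snap('wrist','w2')
P=cloud(d,c); hsv=cv2.cvtColor(im,cv2.COLOR_RGB2HSV); H,S,V=cv2.split(hsv)
top=(P[...,2]>179)&(P[...,2]<187)&(S>170)&(H<16)
q=P[top]; print(len(q),q.mean(0),cv2.minAreaRect(q[:,:2].astype(np.float32)))
E
```

```text
[540.91748918 377.33844349 184.40646615] [3.14088746e+00 4.95697191e-04 2.90494956e+00] 2.0333
2477 [540.92677813 376.41237102 182.35435861] ((541.6319580078125, 376.3194885253906), (41.91611862182617, 11.144006729125977), 75.95582580566406)
```

View pics/w2.png

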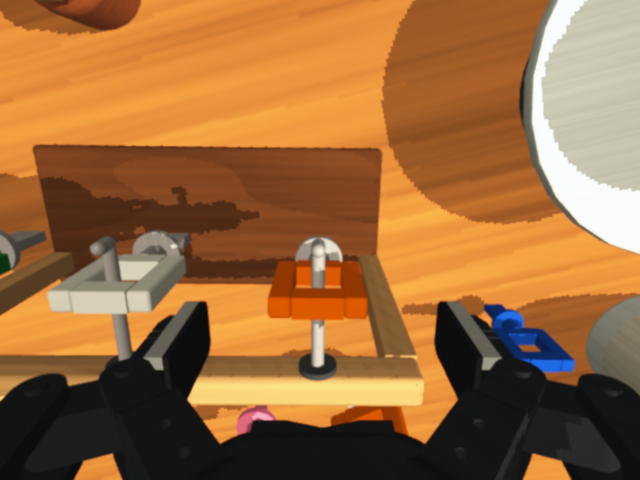

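```bash
python3 - <<'E'
from h import *
im,d,c=load('w2'); P=cloud(d,c); H,S,V=cv2.split(cv2.cvtColor(im,cv2.COLOR_RGB2HSV))
m=np.zeros((480,640),bool); m[245:320,45:195]=1
m&=(S<60)&(P[...,2]>135)&(P[...,2]<190)
q=P[m][:,:2]-[541.2,376.4]; ey=np.array([.2368,.9716]); ex=np.array([.9716,-.2368])
a=q@ey;b=q@ex; print('closest rack-y',np.percentile(a,[95,99,100]),'x there',b[a>np.percentile(a,97)].min(),b[a>np.percentile(a,97)].max())
go((541.2,376.5,140),2.9015)
E
```

```text
closest rack-y [-69.34629827 -69.00272095 -68.2370545 ] x there -7.058763825784258 1.084066574883707
shift cm [ 0.013 -0.109  4.514] turn [0.0017 0.0015 0.0033]
```

Request:
play_rows --rows '[[60,[0,0,0],[0,0,0]],[60,[0,-0.1,0],[0,0,0]],[60,[0,-0.1,1],[0,0,0]],[60,[0,-0.1,2.3],[0,0,0]],[60,[0,-0.1,3.6],[0,0,0]],[60,[0,-0.1,4.5],[0,0,0]],[60,[0,-0.1,4.5],[0,0,0]]]' --squeeze 30

```text
clock: 2.67
eef_pos: [539.4, 374.2, 134.9]
tcp_rot: [-3.138, -0.003, 2.904]
contact_force: [0.1, -0.7, -0.3]
opening: 0.768
```

```bash
python3 - <<'E'
from h import *
s=readout.sense(); print(s['eef_pos'],s['tcp_rot'],s['clock'],s['opening'],s['contact_force'])
im,d,c=snap('wrist','w3')
snap('side','s3')
im,d,c=load('s3'); a=cv2.resize(im[230:450,180:380],None,fx=2.7,fy=2.7,interpolation=cv2.INTER_CUBIC)
cv2.imwrite('pics/s3c.png',a[:,:,::-1])
E
```

```text
[539.36318365 374.2246087  134.87755327] [-3.13788516 -0.00326984  2.90370548] 2.6667 0.7676391693834267 [ 0.13955177 -0.6781255  -0.31688997]
```

View pics/w3.png

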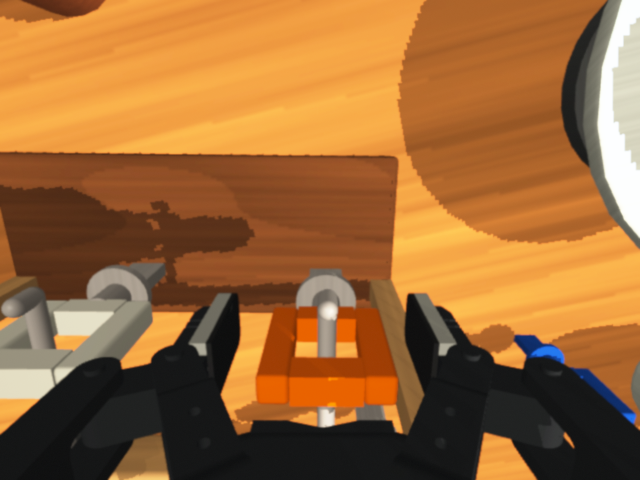

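View pics/s3c.png

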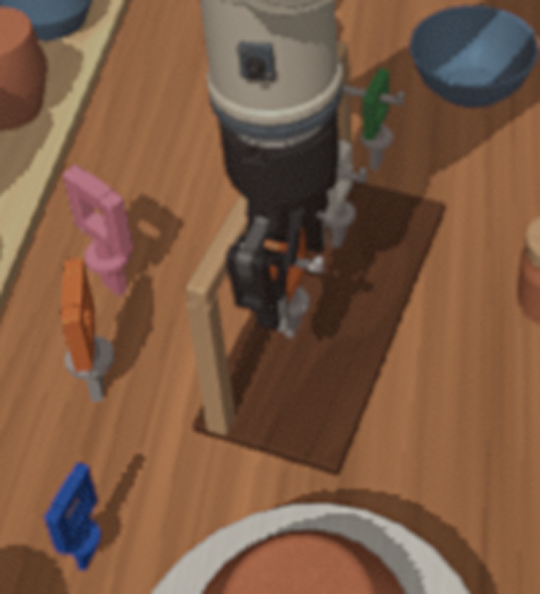

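Request:
play_rows --rows '[[60,[0,0,0],[0,0,0]],[60,[0,0,0],[0,0,0]],[60,[0,0,0],[0,0,0]]]'

```text
clock: 3.02
eef_pos: [541.3, 375.6, 139.0]
tcp_rot: [3.141, 0.001, 2.904]
contact_force: [-0.3, 0.3, 0.6]
opening: 0.766
```

```bash
python3 - <<'E'
from h import *
s=readout.sense(); print(s['eef_pos'],s['tcp_rot'],s['clock'],s['opening'],s['contact_force'])
go((541.2,376.5,139),2.9015)
E
```

```text
[541.28253709 375.63317842 138.96572238] [3.14081144e+00 7.07569809e-04 2.90381210e+00] 3.0167 0.7661751291357459 [-0.29098137  0.28895544  0.63985927]
shift cm [ 0.028  0.082 -0.003] turn [0.0008 0.0007 0.0023]
```

Request:
play_rows --rows '[[60,[0,0.06,0],[0,0,0]],[100,[0,0.06,0],[0,0,0]],[140,[0,0.06,0],[0,0,0]],[160,[0,0.06,0],[0,0,0]],[180,[0,0.06,0],[0,0,0]],[180,[0,0.06,0],[0,0,0]],[180,[0,0.06,0],[0,0,0]]]' --squeeze 40

```text
clock: 3.6
eef_pos: [541.2, 376.2, 138.6]
tcp_rot: [3.141, 0.0, 2.904]
contact_force: [-0.9, 1.1, 3.4]
opening: 0.488
```

```bash
python3 - <<'E'
from h import *
s=readout.sense(); print(s['eef_pos'],s['tcp_rot'],s['clock'],s['opening'],s['contact_force'],s['qvel'].round(3))
im,d,c=snap('wrist','w4')
E
```

```text
[541.18457376 376.17217365 138.61732601] [3.14115105e+00 2.66319657e-04 2.90384400e+00] 3.6 0.4884106773743367 [-0.93393763  1.14964241  3.38787314] [ 0.001  0.002 -0.001  0.002  0.     0.   ]
```

View pics/w4.png

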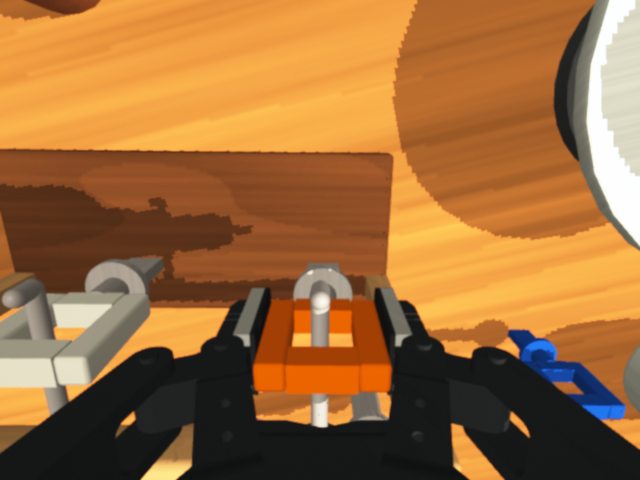

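Request:
play_rows --rows '[[180,[0,0,-0.15],[0,0,0]],[180,[0,0,-0.4],[0,0,0]],[180,[0,0,-0.7],[0,0,0]],[180,[0,0,-0.95],[0,0,0]],[180,[0,0,-1.12],[0,0,0]],[180,[0,0,-1.2],[0,0,0]],[180,[0,0,-1.2],[0,0,0]],[180,[0,0,-1.2],[0,0,0]],[180,[0,0,-1.2],[0,0,0]]]'

```text
clock: 4.4
eef_pos: [541.0, 375.9, 150.2]
tcp_rot: [-3.141, -0.0, 2.904]
contact_force: [0.0, 0.0, -0.7]
opening: 0.487
```

```bash
python3 - <<'E'
from h import *
s=readout.sense(); print(s['eef_pos'],s['tcp_rot'],s['clock'],s['opening'],s['contact_force'],s['qvel'].round(3))
im,d,c=snap('wrist','w5')
im,d,c=snap('side','s5'); a=cv2.resize(im[280:380,240:360],None,fx=5,fy=5,interpolation=cv2.INTER_CUBIC)
cv2.imwrite('pics/s5c.png',a[:,:,::-1])
E
```

```text
[540.97695554 375.91012654 150.20768827] [-3.14141835e+00 -1.40934094e-04  2.90379684e+00] 4.4 0.4868233315835187 [ 0.00968348  0.01767711 -0.68690115] [-0.     0.    -0.    -0.001 -0.     0.001]
```

View pics/w5.png

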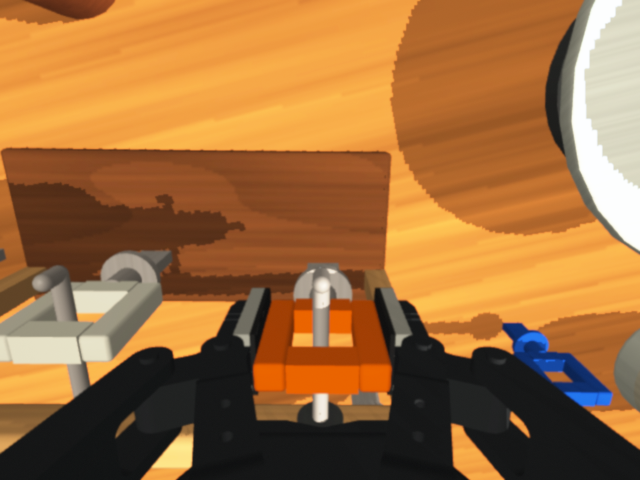

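View pics/s5c.png

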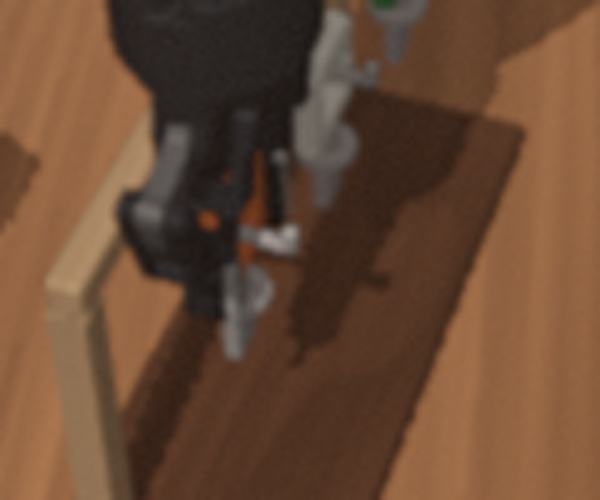

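Request:
play_rows --rows '[[180,[0.3,0,0],[0,0,0]],[180,[0.8,0,0],[0,0,0]],[180,[1.5,0,0],[0,0,0]],[180,[2.4,0,0],[0,0,0]],[180,[3.3,0,0],[0,0,0]],[180,[4.2,0,0],[0,0,0]],[180,[5.1,0,0],[0,0,0]],[180,[5.9,0,0],[0,0,0]],[180,[6.4,0,0],[0,0,0]],[180,[6.5,0,0],[0,0,0]],[180,[6.5,0,0],[0,0,0]]]'

```text
clock: 5.42
eef_pos: [477.6, 391.5, 150.5]
tcp_rot: [3.141, 0.0, 2.904]
contact_force: [-0.1, 1.0, -0.6]
opening: 0.488
```

```bash
python3 - <<'E'
from h import *
s=readout.sense(); print(s['eef_pos'],s['tcp_rot'],s['clock'],s['opening'],s['contact_force'],s['qvel'].round(3),s['qpos'])
im,d,c=snap('wrist','w6')
for z in (320,): go((480,-276,z),3.05)
E
```

```text
[477.62382757 391.51347717 150.47294903] [3.14143549e+00 2.00653808e-04 2.90440983e+00] 5.4167 0.48771096422888455 [-0.09395606  1.02027182 -0.57577868] [-0.013  0.005 -0.01  -0.002 -0.001 -0.004] [ 6.84251901e-01  4.25919208e-01  1.72056229e+00 -7.72406714e-05
  9.94864645e-01 -6.49319557e-01]
shift cm [-15.902 -64.819 -16.962] turn [ 0.0002  0.0004 -0.1459]
```

View pics/w6.png

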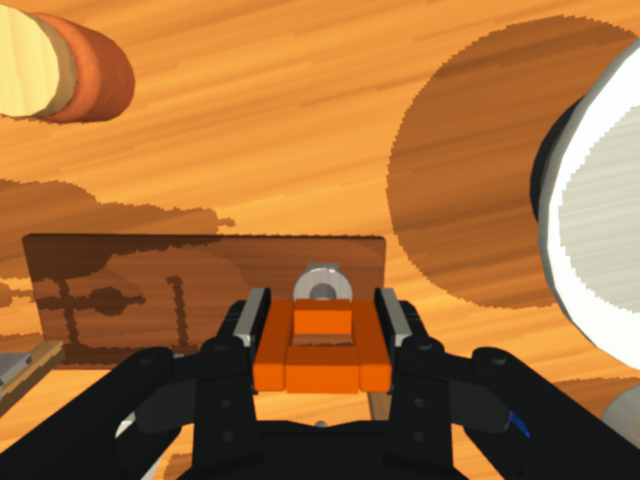

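Request:
play_rows --rows '[[180,[0,0,-1],[0,0,0]],[180,[0,0,-3],[0,0,0]],[180,[0,0,-6],[0,0,0]],[180,[0,-1,-9],[0,0,0]],[180,[0,-2.5,-12],[0,0,0]],[180,[-1,-5,-15],[0,0,-0.01]],[180,[-2,-8,-17],[0,0,-0.02]],[180,[-3,-11,-18],[0,0,-0.03]],[180,[-4,-14,-18],[0,0,-0.03]],[180,[-5,-17.2,-18],[0,0,-0.04]],[180,[-6,-20.4,-18],[0,0,-0.05]],[180,[-7,-23.6,-18],[0,0,-0.06]]]'

```text
clock: 6.47
eef_pos: [490.5, 143.7, 331.4]
tcp_rot: [3.141, 0.001, 2.964]
contact_force: [0.8, 0.3, -1.0]
opening: 0.483
```

```bash
python3 - <<'E'
from h import *
s=readout.sense(); print(s['eef_pos'],s['tcp_rot'],s['opening'],s['qvel'].round(2))
# expected commanded: 
r0=Ro.from_euler('xyz',[np.pi,0,2.904]); p=np.array([477.6,391.5,150.3])+r0.apply([-70,-236,-180]); print(p)
go((516,-279,300),3.05,p,2.904+0.06)
E
```

```text
[490.45600293 143.66187156 331.41381733] [3.14114965e+00 1.16986692e-03 2.96409734e+00] 0.48303463178281875 [-0.76 -0.16  0.18 -0.   -0.02 -0.87]
[490.08770953 145.65440392 330.3       ]
shift cm [-10.052 -41.34    3.03 ] turn [ 0.     0.    -0.086]
```

Request:
play_rows --rows '[[180,[-0.8,-3.2,0],[0,0,-0.01]],[180,[-1.7,-6.9,0],[0,0,-0.02]],[180,[-2.6,-10.7,0],[0,0,-0.03]],[180,[-3.5,-14.5,0],[0,0,-0.04]],[180,[-4.4,-18.2,0],[0,0,-0.05]],[180,[-5.3,-22,0],[0,0,-0.055]],[180,[-6.2,-25.6,0],[0,0,-0.06]],[180,[-7.1,-29,0.3],[0,0,-0.07]],[180,[-7.9,-32.4,1],[0,0,-0.075]],[180,[-8.7,-35.6,1.7],[0,0,-0.08]],[180,[-9.3,-38.2,2.3],[0,0,-0.085]],[180,[-9.8,-40,2.8],[0,0,-0.086]]]'

```text
clock: 7.47
eef_pos: [515.7, -268.7, 302.6]
tcp_rot: [-3.141, 0.0, 3.048]
contact_force: [-0.3, -0.5, 0.2]
opening: 0.483
```

Request:
play_rows --rows '[[180,[-0.2,-0.9,0.2],[0,0,0]],[180,[-0.3,-1.3,0.2],[0,0,0]],[180,[-0.3,-1.3,0.2],[0,0,0]],[180,[-0.3,-1.3,0.2],[0,0,0]],[180,[-0.3,-1.3,0.2],[0,0,0]],[180,[-0.3,-1.3,0.2],[0,0,0]],[180,[-0.3,-1.3,0.2],[0,0,0]]]'

```text
clock: 8.05
eef_pos: [518.0, -278.0, 300.8]
tcp_rot: [-3.141, 0.0, 3.051]
contact_force: [0.3, 0.1, -1.7]
opening: 0.486
```

```bash
python3 - <<'E'
from h import *
s=readout.sense(); print(s['eef_pos'],s['tcp_rot'],s['opening'],s['qvel'].round(3),s['clock'])
snap('wrist','w7')
E
```

```text
[ 518.02346264 -277.99995785  300.75760031] [-3.14147216e+00  4.46994433e-04  3.05084656e+00] 0.48556894989899146 [-0.003  0.003 -0.     0.001 -0.002 -0.001] 8.05
```

View pics/w7.png

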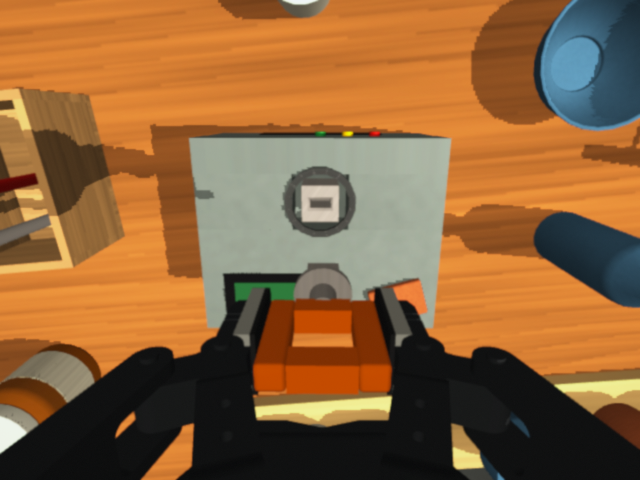

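```bash
cat > meas.py <<'E'
from h import *
import sys
def slot(tag,verbose=True):
    im,d,c=load(tag); P=cloud(d,c); H,S,V=cv2.split(cv2.cvtColor(im,cv2.COLOR_RGB2HSV))
    b=((P[...,2]>113.5)&(P[...,2]<120)&(V>130)&(S<70)).astype(np.uint8)
    b[290:]=0
    n,lab,st,ce=cv2.connectedComponentsWithStats(b)
    i=1+np.argmax(st[1:,4]); 
    cn,_=cv2.findContours((lab==i).astype(np.uint8),cv2.RETR_CCOMP,cv2.CHAIN_APPROX_NONE)
    cn=sorted(cn,key=cv2.contourArea,reverse=True)
    out=[]
    for k in cn[:2]:
        w=on_plane(k.reshape(-1,2),116,c)[:,:2].astype(np.float32)
        rr=cv2.minAreaRect(w); out.append(rr); print('px',cv2.minAreaRect(k)[0],'world',np.round(rr[0],2),np.round(rr[1],1),round(rr[2],2))
    return out
def key(tag):
    im,d,c=load(tag); P=cloud(d,c); H,S,V=cv2.split(cv2.cvtColor(im,cv2.COLOR_RGB2HSV))
    s=readout.sense(); T=Ro.from_euler('xyz',s['tcp_rot']); L=T.inv().apply((P-s['eef_pos']).reshape(-1,3)).reshape(480,640,3)
    o=(S>170)&(H<16)&(abs(L[...,0])<30)&(abs(L[...,1])<30)&(L[...,2]>-60)&(L[...,2]<10)
    zt=np.nanpercentile(L[...,2][o],2); t=o&(L[...,2]<zt+3)
    q=L[t]; rr=cv2.minAreaRect(q[:,:2].astype(np.float32)); print('handle top z',np.median(q[:,2]).round(2),'rect',np.round(rr[0],2),np.round(rr[1],1),round(rr[2],2))
    f=(S<60)&(abs(L[...,0])<40)&(abs(L[...,1])<20)&(L[...,2]>0)&(L[...,2]<40)
    v,u=np.nonzero(f); print('flange n',f.sum(), 'z',np.percentile(L[f][:,2],[5,50,95]).round(1), 'px',u.min(),u.max(),v.min(),v.max())
    return L,f
if __name__=='__main__':
    slot(sys.argv[1]); L,f=key(sys.argv[1])
    z=np.median(L[f][:,2]); g=f&(abs(L[...,2]-z)<3); q=L[g]
    # circle fit on outer robot-side boundary
    cn,_=cv2.findContours(g.astype(np.uint8),cv2.RETR_EXTERNAL,cv2.CHAIN_APPROX_NONE); k=max(cn,key=cv2.contourArea).reshape(-1,2)
    w=L[k[:,1],k[:,0]][:,:2]; w=w[w[:,0]>2]
    A=np.c_[2*w,np.ones(len(w))]; s=np.linalg.lstsq(A,(w**2).sum(1),rcond=None)[0]; print('flange circle c',s[:2].round(2),'r',np.sqrt(s[2]+s[0]**2+s[1]**2).round(2),'z',z.round(2))
E
python3 meas.py w7
python3 - <<'E'
from h import *
im,d,c=load('w7'); a=cv2.resize(im[150:310,240:400],None,fx=3.7,fy=3.7,interpolation=cv2.INTER_CUBIC); cv2.imwrite('pics/w7c.png',a[:,:,::-1])
E
```

```text
px (320.0, 203.0) world [ 514.98 -278.64] [31.6 31.8] 84.87
px (320.1128845214844, 203.3054656982422) world [ 515.06 -278.52] [20.9 10.5] 88.5
handle top z -43.94 rect [-0.59  1.09] [12.3 42.4] 0.89
flange n 1571 z [ 3.7 12.9 15.6] px 294 352 265 299
flange circle c [4.65 1.7 ] r 8.65 z 12.91
```

View pics/w7c.png

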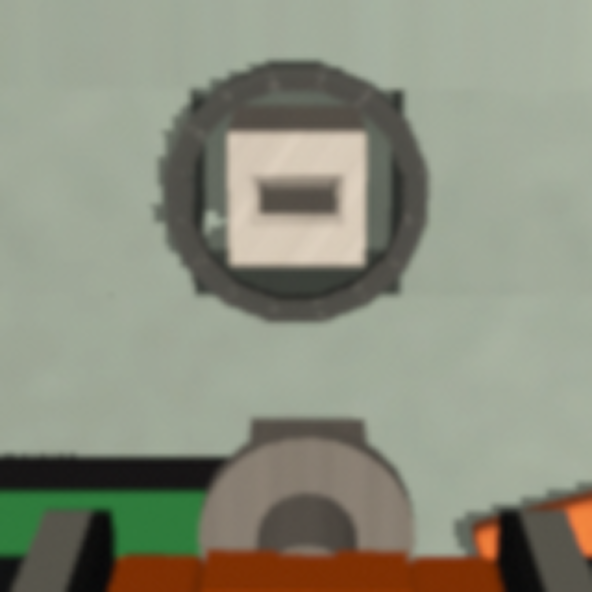

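```bash
cat >> h.py <<'E'
def local_plane(uv,zl,c,s):
    """ray-cast pixel onto tool-frame plane z=zl -> tool coords"""
    T=np.array(c['cam_to_world']); R=Ro.from_euler('xyz',s['tcp_rot'])
    w=R.inv().apply(rays(uv,c)@T[:3,:3].T); o=R.inv().apply(T[:3,3]-s['eef_pos'])
    return o+w*((zl-o[2])/w[:,2])[:,None]
E
python3 - <<'E'
from h import *
im,d,c=load('w7'); s=readout.sense()
g=cv2.cvtColor(im,cv2.COLOR_RGB2GRAY)
for v in (288,292,296): print(v,g[v,286:362])
print('col322',g[255:305,322], 'col 310', g[255:305,310])
print(local_plane([(294,293),(351.4,293),(322.7,268.5)],13,c,s).round(2))
H,S,V=cv2.split(cv2.cvtColor(im,cv2.COLOR_RGB2HSV))
# handle: back/front top edges
o=((S>170)&(H<16)&(V>60)).astype(np.uint8); o[:295]=0;o[:, :240]=0;o[:,400:]=0
for v in (310,330,350,370,385): 
    u=np.nonzero(o[v])[0]; print(v,u.min(),u.max(),(u.min()+u.max())/2)
print(local_plane([(254,385),(391,385)],-44,c,s).round(2))
E
```

```text
288 [ 93  93  93  93  93  93  93  96 105 117 121 124 125 127 128 129 129 127
 126 127 128 127 128 129 126 115  96  81  77  77  78  79  78  78  78  78
  79  80  78  78  76  74  74  72  71  72  78  93 112 125 129 129 128 126
 126 126 127 129 130 129 128 126 127 124 123 136 155 163 163 164 164 165
 165 166 166 167]
292 [ 93  93  93  93  93  93  96 106 117 121 123 123 125 127 128 128 129 128
 127 127 127 128 125 112  91  77  75  75  76  77  79  79  78  79  79  78
  78  79  79  78  77  75  73  72  72  71  70  67  68  85 110 126 128 126
 126 126 127 129 131 130 128 127 127 126 128 137 150 160 162 163 164 164
 165 166 166 162]
296 [ 93  92  93  93  93  94  96 107 118 122 122 122 125 126 127 128 128 127
 126 127 127 126 118  98  78  74  75  76  76  78  79  79  79  81  82  82
  83  83  82  81  78  75  73  72  71  71  69  66  65  70  96 122 128 126
 126 126 128 129 130 130 128 127 126 125 127 134 148 161 164 165 165 166
 167 167 166 166]
col322 [166 166 166 165 165 164 160 143 108  84  80  79  85 103 119 125 126 126
 125 126 126 126 127 126 126 125 125 119  99  83  79  79  78  79  79  79
  79  78  78  79  79  83  98 113 109  87  70  67  66  66] col 310 [167 166 166 166 165 164 160 143 109  85  80  79  80  81  84  97 116 126
 129 130 130 130 129 130 130 129 130 130 130 130 130 130 130 126 117 108
  99  91  84  81  79  78  77  73  69  67  66  66  65  66]
[[  0.31 -11.29  13.  ]
 [  0.34  14.11  13.  ]
 [ 11.98   1.39  13.  ]]
310 269 376 322.5
330 263 381 322.0
350 257 386 321.5
370 252 392 322.0
385 253 390 321.5
[[ -2.79 -19.46 -44.  ]
 [ -2.73  22.02 -44.  ]]
```

```bash
python3 - <<'E'
from h import *
im,d,c=load('w7'); s=readout.sense()
print(s['eef_pos'],local_plane([(320.05,203.1)],s['eef_pos'][2]-116,c,s)); print(np.degrees(s['tcp_rot'][2])-90)
E
```

```text
[ 517.99770511 -278.13949747  300.69000954] [[  3.16140276  -0.68000872 184.69000954]]
84.79233386179868
```

Request:
play_rows --rows '[[180,[0.1,-0.05,0.5],[0,0,0]],[180,[0.2,-0.1,1.7],[0,0,0]],[180,[0.3,-0.15,3.2],[0,0,0]],[180,[0.39,-0.2,5],[0,0,0]],[180,[0.39,-0.2,7],[0,0,0]],[180,[0.39,-0.2,8.8],[0,0,0]],[180,[0.39,-0.2,10.2],[0,0,0]],[180,[0.39,-0.2,11],[0,0,0]],[180,[0.39,-0.2,11.4],[0,0,0]],[180,[0.39,-0.2,11.5],[0,0,0]],[180,[0.39,-0.2,11.5],[0,0,0]],[180,[0.39,-0.2,11.5],[0,0,0]]]'

```text
clock: 9.1
eef_pos: [514.2, -280.7, 186.1]
tcp_rot: [-3.141, 0.001, 3.05]
contact_force: [0.4, -0.2, -0.1]
opening: 0.485
```

Request:
play_rows --rows '[[180,[0,0,0],[0,0,0]],[180,[0,0,0],[0,0,0]],[180,[0,0,0],[0,0,0]]]'

```text
clock: 9.35
eef_pos: [514.0, -280.6, 185.9]
tcp_rot: [-3.141, 0.001, 3.05]
contact_force: [0.2, -0.1, -1.3]
opening: 0.491
```

```bash
python3 - <<'E'
from h import *
s=readout.sense(); print(s['eef_pos'],s['tcp_rot'],s['opening'],s['qvel'].round(3),s['clock'])
im,d,c=snap('wrist','w8'); snap('scene','sc8'); snap('side','si8')
a=cv2.resize(im[180:320,230:410],None,fx=4.4,fy=4.2,interpolation=cv2.INTER_CUBIC); cv2.imwrite('pics/w8c.png',a[:,:,::-1])
E
python3 meas.py w8
```

```text
[ 514.00849723 -280.5638055   185.85214881] [-3.14125836e+00  8.02886747e-04  3.04978328e+00] 0.49097499741363615 [ 0.002  0.002  0.002  0.    -0.001  0.   ] 9.35
px (324.0, 251.5) world [ 514.99 -278.6 ] [31.9 31.6] 84.82
px (324.5, 250.5) world [ 514.11 -278.19] [20.5 10.5] 84.82
handle top z -44.24 rect [-0.59  0.88] [42.3 11.8] 89.63
flange n 1575 z [ 3.8 12.6 15.4] px 294 352 265 299
flange circle c [4.15 1.36] r 8.79 z 12.61
```

View pics/w8c.png

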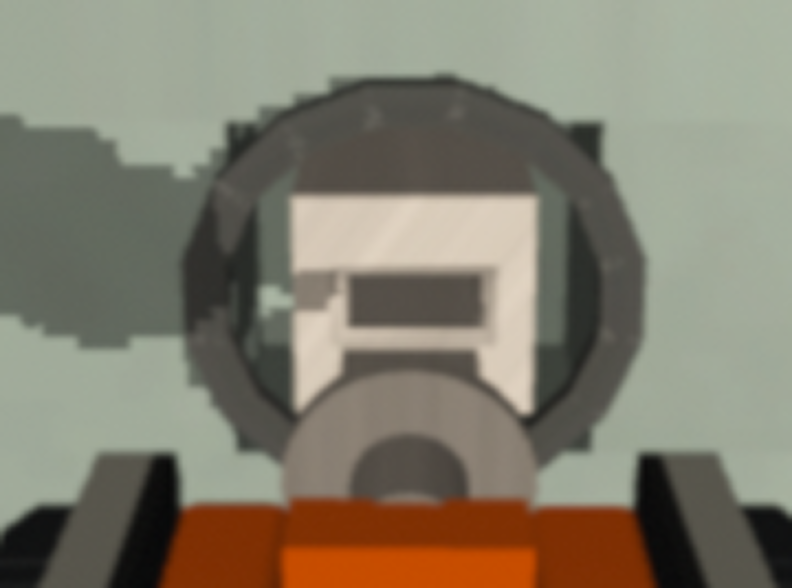

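```bash
python3 - <<'E'
from h import *
im,d,c=load('w8'); s=readout.sense(); g=cv2.cvtColor(im,cv2.COLOR_RGB2GRAY)
R=Ro.from_euler('xyz',s['tcp_rot'])
print('slot local',R.inv().apply(np.array([515.0,-278.6,116])-s['eef_pos']))
print('flange',local_plane([(294.1,293),(351.9,293),(322.9,268.5)],12.8,c,s).round(2))
# blade tip front bottom edge: rows above flange
print(g[258:272,322],g[264,300:345])
# blade left/right edges at the tip, local z=45
e=np.array([(230+342/4.4,180+352/4.2),(230+478/4.4,180+352/4.2)]); print(e,local_plane(e,45,c,s).round(2))
E
```

```text
slot local [-0.96564207  1.97798212 69.53071083]
flange [[  0.09 -11.49  12.8 ]
 [  0.13  14.1   12.8 ]
 [ 11.77   1.24  12.8 ]]
[161 181 180 176 161 121  88  81  80  87 106 122 127 127] [206 205 204 205 206 206 199 168 115  92  89  89  89  89  89  88  88  88
  88  88  87  87  88  87  89  88  88  87  86  87  89  90  90  90  90  90
  90 103 147 188 204 206 206 206 206]
[[307.72727273 263.80952381]
 [338.63636364 263.80952381]] [[ 1.29 -6.61 45.  ]
 [ 1.31  9.52 45.  ]]
```

Request:
play_rows --rows '[[180,[0.01,0.05,0],[0,0,0]],[180,[0.01,0.05,0.4],[0,0,0]],[180,[0.01,0.05,0.9],[0,0,0]],[180,[0.01,0.05,1.4],[0,0,0]],[180,[0.01,0.05,1.8],[0,0,0]],[180,[0.01,0.05,2.1],[0,0,0]],[180,[0.01,0.05,2.4],[0,0,0]],[180,[0.01,0.05,2.7],[0,0,0]],[180,[0.01,0.05,3],[0,0,0]],[180,[0.01,0.05,3.2],[0,0,0]],[180,[0.01,0.05,3.2],[0,0,0]]]'

```text
clock: 10.42
eef_pos: [513.6, -279.9, 152.9]
tcp_rot: [3.141, -0.0, 3.05]
contact_force: [-0.2, -0.1, -1.4]
opening: 0.487
```

```bash
python3 - <<'E'
from h import *
s=readout.sense(); print(s['eef_pos'],s['tcp_rot'],s['opening'],s['qvel'].round(3),s['clock'],s['contact_force'],s['wrist_torque'])
im,d,c=snap('wrist','w9')
a=cv2.resize(im[180:400,210:430],None,fx=2.7,fy=2.7,interpolation=cv2.INTER_CUBIC); cv2.imwrite('pics/w9c.png',a[:,:,::-1])
E
python3 meas.py w9
```

```text
[ 513.61059938 -279.86894531  152.91596334] [ 3.14142321e+00 -3.52009613e-04  3.04973593e+00] 0.48687990606685133 [ 0.002 -0.007 -0.005  0.002  0.008  0.   ] 10.4167 [-0.24291032 -0.07937001 -1.42490203] [ 0.01716407 -0.02187867 -0.00344348]
px (323.0, 267.0) world [ 510.83 -278.23] [31.9 23.6] 84.81
px (342.0000305175781, 266.0000305175781) world [ 510.95 -268.64] [0.8 0.7] 38.28
handle top z -43.62 rect [-0.61  0.93] [42.1 12.2] 89.87
flange n 4328 z [ 9.4 37.2 39.6] px 280 360 214 299
flange circle c [9.05 1.29] r 12.28 z 37.22
```

View pics/w9c.png

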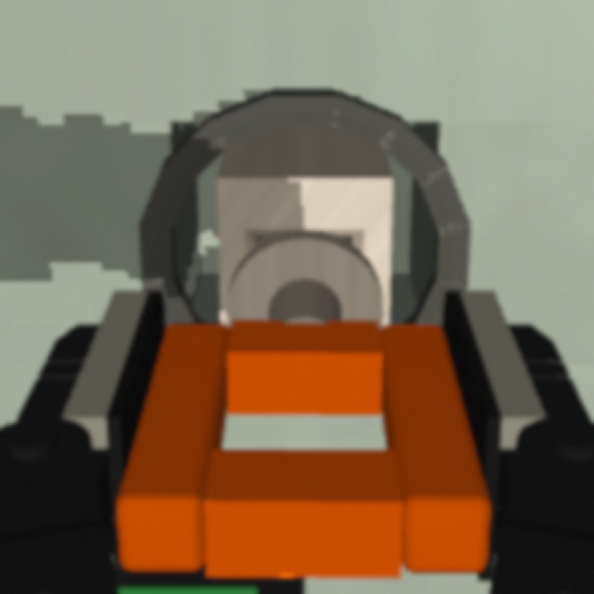

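Request:
play_rows --rows '[[180,[0,0,0.2],[0,0,0]],[180,[0,0,0.5],[0,0,0]],[180,[0,0,0.8],[0,0,0]],[180,[0,0,1.1],[0,0,0]],[180,[0,0,1.4],[0,0,0]],[180,[0,0,1.6],[0,0,0]],[180,[0,0,1.8],[0,0,0]],[180,[0,0,1.9],[0,0,0]],[180,[0,0,1.97],[0,0,0]],[180,[0,0,1.97],[0,0,0]],[180,[0,0,1.97],[0,0,0]]]'

```text
clock: 11.38
eef_pos: [513.8, -280.0, 133.7]
tcp_rot: [-3.142, 0.0, 3.05]
contact_force: [0.4, -0.1, -0.3]
opening: 0.488
```

```bash
python3 - <<'E'
from h import *
s=readout.sense(); print(s['eef_pos'],s['tcp_rot'],s['opening'],s['qvel'].round(3),s['clock'],s['contact_force'],s['wrist_torque'])
im,d,c=snap('wrist','w10')
a=cv2.resize(im[180:400,210:430],None,fx=2.7,fy=2.7,interpolation=cv2.INTER_CUBIC); cv2.imwrite('pics/w10c.png',a[:,:,::-1])
E
python3 meas.py w10
```

```text
[ 513.75171905 -279.96358959  133.69107579] [-3.14154671e+00  6.17695287e-05  3.04980969e+00] 0.4876299094603949 [ 0.001 -0.001  0.    -0.001 -0.001  0.001] 11.3833 [ 0.43984106 -0.11244664 -0.29703206] [-0.11384958 -0.00491721  0.02394504]
px (323.5, 274.0) world [ 506.53 -277.83] [31.9 14.5] 84.81
px (292.0, 267.0) world [ 501.83 -291.35] [0.6 0.7] 41.13
handle top z -43.83 rect [-0.37  0.96] [12.5 42.2] 1.52
flange n 8306 z [12.4 20.3 29.7] px 275 365 200 345
flange circle c [12.29  0.59] r 18.09 z 20.28
```

View pics/w10c.png

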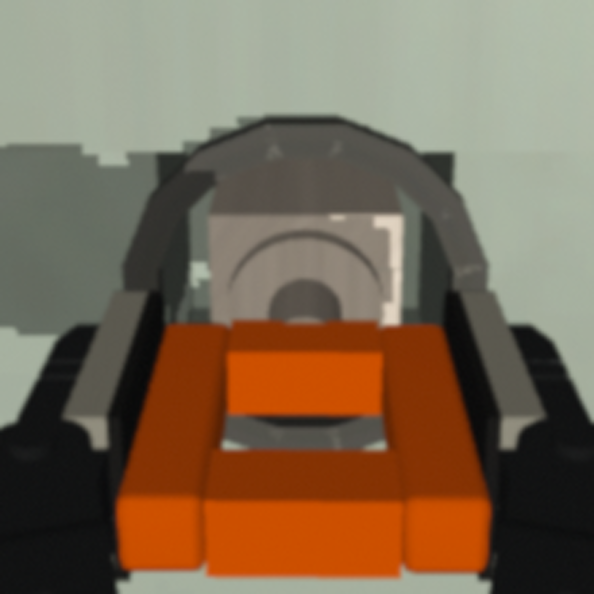

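```bash
python3 - <<'E'
from h import *
for t,roi in(('scene0',(205,318,245,355)),('side0',(310,165,345,190))):
    im,d,c=load(t); H,S,V=cv2.split(cv2.cvtColor(im,cv2.COLOR_RGB2HSV))
    x0,y0,x1,y1=roi; sub=im[y0:y1,x0:x1]; a=cv2.resize(sub,None,fx=14,fy=14,interpolation=cv2.INTER_CUBIC); cv2.imwrite(f'pics/b_{t}.png',a[:,:,::-1])
    m=np.zeros_like(V); vv=V[y0:y1,x0:x1]; m[y0:y1,x0:x1]=(vv>cv2.threshold(vv,0,255,cv2.THRESH_OTSU)[0])
    print(t); 
    cn,_=cv2.findContours(m,cv2.RETR_EXTERNAL,cv2.CHAIN_APPROX_NONE)
    for k in sorted(cn,key=cv2.contourArea)[::-1][:2]:
        w=on_plane(k.reshape(-1,2),116,c)[:,:2].astype(np.float32); print(k.reshape(-1,2).mean(0),cv2.minAreaRect(w))
E
```

```text
scene0
[224.5 336. ] ((516.6460571289062, -278.57110595703125), (89.07406616210938, 79.5416030883789), 36.94833755493164)
side0
[326.19642857 176.57142857] ((512.3492431640625, -268.6549072265625), (109.5141372680664, 144.40692138671875), 4.293210983276367)
[344. 187.] ((457.138427734375, -211.59617614746094), (0.0, 0.0), 0.0)
```

View pics/b_scene0.png

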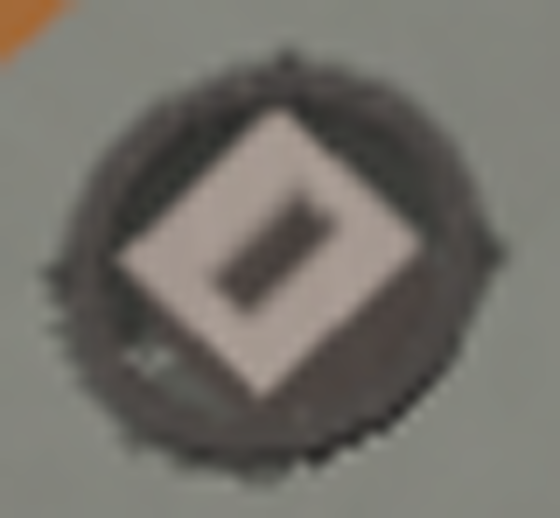

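View pics/b_side0.png

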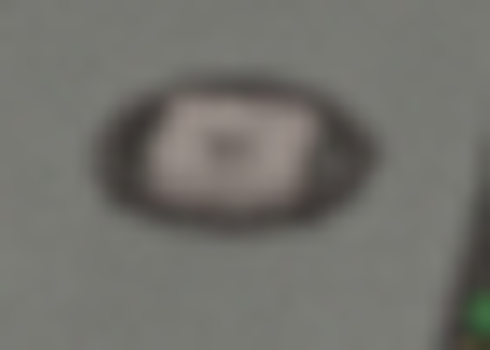

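```bash
python3 - <<'E'
from h import *
print(on_plane([(223.86,335.4)],116,load('scene0')[2]),on_plane([(326.07,175.4)],116,load('side0')[2]))
E
```

```text
[[ 515.92995266 -278.40292573  116.        ]] [[ 515.70148321 -275.1173946   116.        ]]
```

Request:
play_rows --rows '[[180,[0,0,0.03],[0,0,0.03]],[180,[0.005,0.01,0.04],[0,0,0.08]],[180,[0.01,0.017,0.04],[0,0,0.15]],[180,[0.014,0.025,0.04],[0,0,0.22]],[180,[0.017,0.033,0.04],[0,0,0.29]],[180,[0.019,0.04,0.04],[0,0,0.36]],[180,[0.019,0.044,0.04],[0,0,0.4]],[180,[0.019,0.044,0.04],[0,0,0.4]],[180,[0.019,0.044,0.04],[0,0,0.4]]]' --squeeze 60

```text
clock: 12.18
eef_pos: [514.2, -279.8, 133.5]
tcp_rot: [3.141, 0.002, 2.651]
contact_force: [2.1, -0.5, -1.2]
opening: 0.481
```

```bash
python3 - <<'E'
from h import *
s=readout.sense(); print(s['eef_pos'],s['tcp_rot'],s['opening'],s['qvel'].round(3),s['clock'],s['contact_force'],s['wrist_torque'])
im,d,c=snap('wrist','w11')
a=cv2.resize(im[180:400,210:430],None,fx=2.7,fy=2.7,interpolation=cv2.INTER_CUBIC); cv2.imwrite('pics/w11c.png',a[:,:,::-1])
E
```

```text
[ 514.24458946 -279.75268667  133.53144418] [3.14147853e+00 1.54121700e-03 2.65119332e+00] 0.4806112745582044 [ 0.002 -0.    -0.001 -0.001  0.001 -0.01 ] 12.1833 [ 2.13630846 -0.45845939 -1.21709806] [-0.1772161  -0.53218331  0.04113393]
```

View pics/w11c.png

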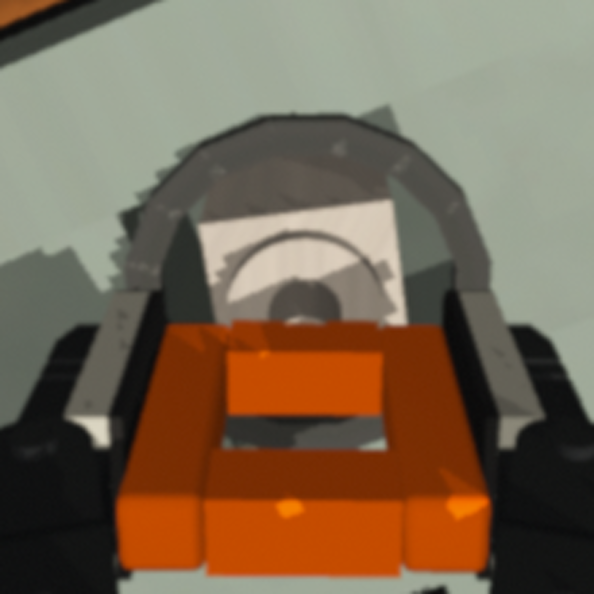

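Request:
play_rows --rows '[[180,[0.005,0.01,0],[0,0,0.06]],[180,[0.01,0.02,0],[0,0,0.15]],[180,[0.014,0.027,0],[0,0,0.25]],[180,[0.018,0.038,0],[0,0,0.35]],[180,[0.02,0.05,0],[0,0,0.45]],[180,[0.021,0.062,0],[0,0,0.55]],[180,[0.021,0.075,0],[0,0,0.65]],[180,[0.02,0.087,0],[0,0,0.75]],[180,[0.018,0.098,0],[0,0,0.85]],[180,[0.015,0.108,0],[0,0,0.92]],[180,[0.014,0.11,0],[0,0,0.95]],[180,[0.014,0.11,0],[0,0,0.95]]]'

```text
clock: 13.23
eef_pos: [514.9, -278.6, 133.5]
tcp_rot: [3.14, 0.001, 1.7]
contact_force: [5.5, -1.0, -2.4]
opening: 0.483
```

Request:
play_rows --rows '[[180,[0,0,0],[0,0,0]],[180,[0,0,0],[0,0,0]],[180,[0,0,0],[0,0,0]]]'

```text
clock: 13.48
eef_pos: [514.9, -278.6, 133.6]
tcp_rot: [3.14, 0.001, 1.702]
contact_force: [4.0, -1.4, -1.8]
opening: 0.478
```

```bash
python3 - <<'E'
from h import *
s=readout.sense(); print(s['eef_pos'],s['tcp_rot'],s['opening'],s['qvel'].round(3),s['clock'],s['contact_force'],s['wrist_torque'])
im,d,c=snap('wrist','w12'); im2,_,c2=snap('scene','sc12')
a=cv2.resize(im[180:400,210:430],None,fx=2.7,fy=2.7,interpolation=cv2.INTER_CUBIC); cv2.imwrite('pics/w12c.png',a[:,:,::-1])
E
```

```text
[ 514.91410148 -278.64072617  133.5696279 ] [3.13975009e+00 7.79720759e-04 1.70217658e+00] 0.4775200879273417 [-0.001  0.001 -0.001 -0.001 -0.    -0.001] 13.4833 [ 3.9677061  -1.42588592 -1.80206882] [-0.04920008 -1.1108431   0.0564518 ]
```

View pics/w12c.png

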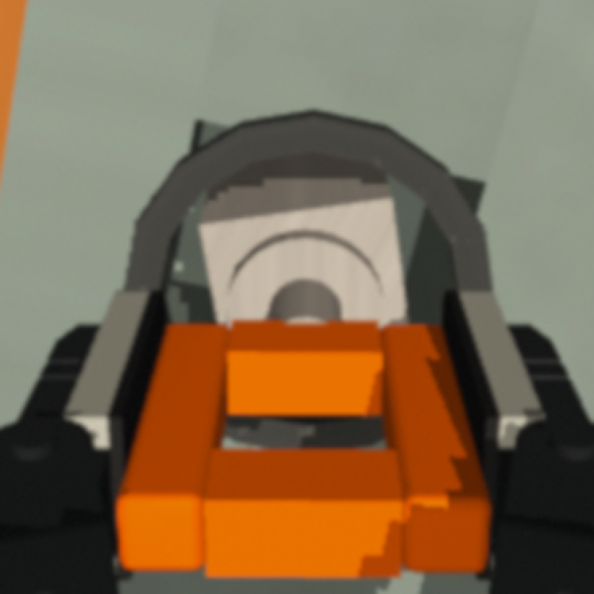

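```bash
cat > bar.py <<'E'
from h import *
import sys
im,d,c=load(sys.argv[1]); P=cloud(d,c); H,S,V=cv2.split(cv2.cvtColor(im,cv2.COLOR_RGB2HSV))
b=((P[...,2]>114.5)&(P[...,2]<117.5)&(S<70)).astype(np.uint8); b[:200]=0;b[300:]=0;b[:,:270]=0;b[:,370:]=0
# front (upper) edge: first pixel per column of grey bright region
pts=[]
for u in range(292,350):
    v=np.nonzero(b[:,u])[0]
    if len(v): pts.append((u,v[0]))
w=on_plane(np.array(pts,float),116,c)[:,:2].astype(np.float32)
l=cv2.fitLine(w,cv2.DIST_HUBER,0,0.01,0.01).ravel(); a=np.degrees(np.arctan2(l[1],l[0]))
print('edge dir deg',a, 'barrel cw angle rad candidates',[(np.radians(84.83-(a+k))) for k in(-90,0,90,180)])
E
python3 bar.py w10; python3 bar.py w12
```

```text
edge dir deg 88.29015 barrel cw angle rad candidates [np.float32(1.5104053), np.float32(-0.06039104), np.float32(-1.6311874), np.float32(-3.2019837)]
edge dir deg 13.4654 barrel cw angle rad candidates [np.float32(2.8163435), np.float32(1.2455473), np.float32(-0.32524908), np.float32(-1.8960452)]
```

Request:
play_rows --rows '[[180,[0,0,0],[0,0,0.03]],[180,[0,0,0],[0,0,0.03]],[180,[-0.004,-0.005,0],[0,0,-0.05]],[180,[-0.01,-0.012,0],[0,0,-0.14]],[180,[-0.019,-0.022,0],[0,0,-0.24]],[180,[-0.029,-0.029,0],[0,0,-0.34]],[180,[-0.039,-0.036,0],[0,0,-0.44]],[180,[-0.05,-0.042,0],[0,0,-0.54]],[180,[-0.062,-0.046,0],[0,0,-0.64]],[180,[-0.073,-0.049,0],[0,0,-0.74]],[180,[-0.086,-0.051,0],[0,0,-0.84]],[180,[-0.098,-0.052,0],[0,0,-0.94]]]'

```text
clock: 14.58
eef_pos: [514.0, -279.9, 133.5]
tcp_rot: [-3.141, 0.001, 2.647]
contact_force: [3.9, -1.8, -1.4]
opening: 0.484
```

Request:
play_rows --rows '[[180,[-0.006,-0.006,0],[0,0,-0.07]],[180,[-0.014,-0.015,0],[0,0,-0.16]],[180,[-0.023,-0.024,0],[0,0,-0.26]],[180,[-0.031,-0.031,0],[0,0,-0.36]],[180,[-0.04,-0.035,0],[0,0,-0.44]],[180,[-0.04,-0.035,0],[0,0,-0.5]],[180,[-0.04,-0.035,0],[0,0,-0.54]],[180,[-0.04,-0.035,0],[0,0,-0.56]],[180,[-0.04,-0.035,0],[0,0,-0.56]],[180,[-0.04,-0.035,0],[0,0,-0.56]]]'

```text
clock: 15.42
eef_pos: [514.3, -280.7, 133.5]
tcp_rot: [-3.14, 0.001, -3.082]
contact_force: [3.7, -3.7, -2.4]
opening: 0.48
```

```bash
python3 - <<'E'
from h import *
s=readout.sense(); print(s['eef_pos'],s['tcp_rot'],s['opening'],s['qvel'].round(3),s['clock'],s['contact_force'],s['wrist_torque'])
im,d,c=snap('wrist','w13')
a=cv2.resize(im[180:400,210:430],None,fx=2.7,fy=2.7,interpolation=cv2.INTER_CUBIC); cv2.imwrite('pics/w13c.png',a[:,:,::-1])
E
python3 bar.py w13
```

```text
[ 514.27064185 -280.74708087  133.52721435] [-3.14014356e+00  1.12031291e-03 -3.08158084e+00] 0.4802855502637224 [ 0.     0.001  0.    -0.    -0.001  0.002] 15.4167 [ 3.7456719  -3.67530121 -2.44599785] [-0.70911341 -0.74863154  0.00110178]
edge dir deg -73.03883 barrel cw angle rad candidates [np.float32(4.326127), np.float32(2.755331), np.float32(1.1845347), np.float32(-0.38626167)]
```

View pics/w13c.png

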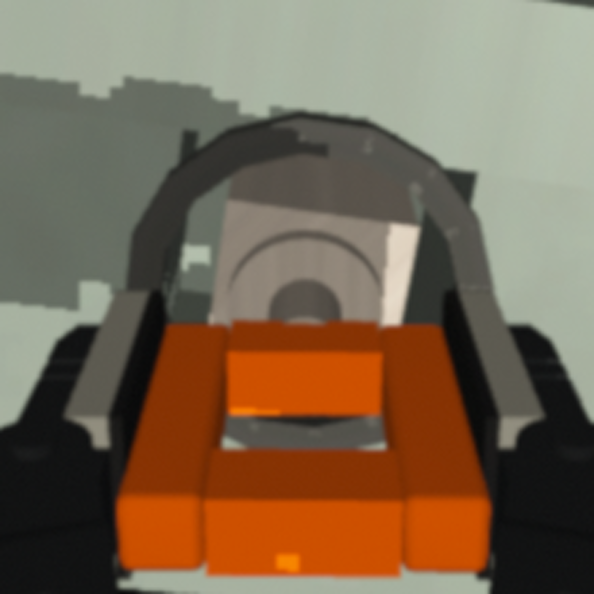

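```bash
python3 - <<'E'
from h import *
for t,p in (('w10',[(208,213),(403,213)]),('w12',[(203,222),(388,198)]),('w13',[(228,200),(416,223)])):
    c=load(t)[2]; q=np.array(p)/2.7+[210,180]; w=on_plane(q,116,c); v=w[1]-w[0]; print(t,np.degrees(np.arctan2(v[1],v[0])),np.linalg.norm(v))
E
```

```text
w10 84.81070359550037 32.01059296265092
w12 15.44525336177993 30.621350776882306
w13 86.10894781533891 31.09327942591656
```

Request:
play_rows --rows '[[180,[0.015,0.025,0],[0,0,0.05]],[180,[0.03,0.05,0],[0,0,0.1]],[180,[0.04,0.07,0],[0,0,0.14]],[180,[0.04,0.07,0],[0,0,0.15]],[180,[0.04,0.07,0],[0,0,0.15]],[180,[0.04,0.07,0],[0,0,0.15]]]'

```text
clock: 15.97
eef_pos: [513.5, -279.5, 133.4]
tcp_rot: [-3.141, 0.0, 3.052]
contact_force: [2.7, -1.8, 1.1]
opening: 0.481
```

```bash
python3 - <<'E'
from h import *
s=readout.sense(); print(s['eef_pos'],s['tcp_rot'],s['opening'],s['qvel'].round(3),s['clock'],s['contact_force'],s['wrist_torque'])
E
```

```text
[ 513.4947821  -279.49733418  133.44242298] [-3.14131365e+00  4.23191724e-04  3.05164748e+00] 0.48127473446095076 [-0.    -0.002 -0.001  0.003 -0.001  0.005] 15.9667 [ 2.72422392 -1.76714787  1.13439916] [-0.32577973 -0.4910722   0.011405  ]
```

Request:
play_rows --rows '[[180,[-0.03,-0.03,0],[0,0,0]],[180,[-0.03,-0.03,-0.2],[0,0,0]],[180,[-0.03,-0.03,-0.5],[0,0,0]],[180,[-0.03,-0.03,-0.9],[0,0,0]],[180,[-0.03,-0.03,-1.3],[0,0,0]],[180,[-0.03,-0.03,-1.7],[0,0,0]],[180,[-0.03,-0.03,-2.2],[0,0,0]],[180,[-0.03,-0.03,-2.8],[0,0,0]],[180,[-0.03,-0.03,-3.5],[0,0,0]],[180,[-0.03,-0.03,-4.2],[0,0,0]],[180,[-0.03,-0.03,-4.9],[0,0,0]],[180,[-0.03,-0.03,-5.3],[0,0,0]]]'

```text
clock: 16.97
eef_pos: [513.7, -279.8, 187.5]
tcp_rot: [-3.141, 0.001, 3.05]
contact_force: [-0.2, -0.5, -0.7]
opening: 0.481
```

Request:
play_rows --rows '[[180,[0,0,0],[0,0,0]],[180,[0,0,0],[0,0,0]],[180,[0,0,0],[0,0,0]]]'

```text
clock: 17.22
eef_pos: [513.3, -279.5, 186.0]
tcp_rot: [3.141, -0.0, 3.05]
contact_force: [0.0, 0.4, -0.4]
opening: 0.48
```

```bash
python3 - <<'E'
from h import *
s=readout.sense(); print(s['eef_pos'],s['tcp_rot'],s['opening'],s['qvel'].round(3),s['clock'],s['contact_force'],s['wrist_torque'])
im,d,c=snap('wrist','w14')
E
python3 meas.py w14
```

```text
[ 513.34857072 -279.52278056  185.99101598] [ 3.14142303e+00 -4.97741782e-04  3.04975857e+00] 0.4797812311823588 [ 0.     0.005  0.002  0.002 -0.003 -0.001] 17.2167 [ 0.02718503  0.35877305 -0.41477428] [-0.06797764  0.02323917 -0.05665954]
px (322.5, 252.5) world [ 514.77 -278.57] [32.  31.7] 84.81
px (322.0, 252.0) world [ 514.16 -278.64] [19.9  9.9] 84.8
handle top z -43.94 rect [-0.53  0.9 ] [11.8 42.2] 0.72
flange n 1576 z [ 3.9 12.9 15.5] px 294 352 265 299
flange circle c [4.33 1.2 ] r 8.78 z 12.88
```

View pics/w14.png

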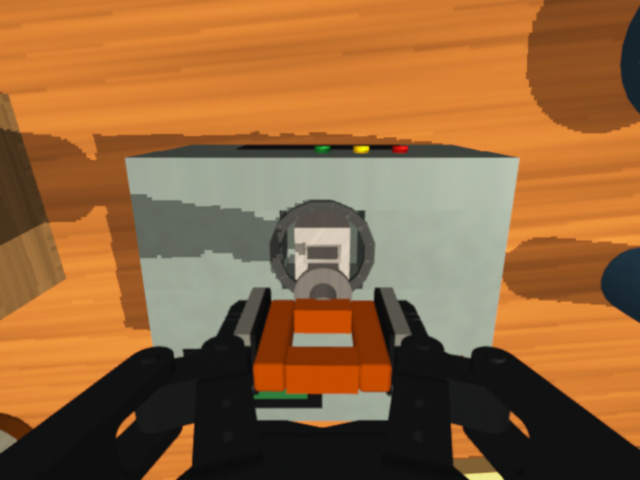

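Request:
play_rows --rows '[[180,[0,0,-1],[0,0,0]],[180,[0,0,-3],[0,0,0]],[180,[0,0,-6],[0,0,0]],[180,[0.1,1,-9],[0,0,0]],[180,[0.4,3,-12],[0,0,0.01]],[180,[0.8,5.5,-14],[0,0,0.02]],[180,[1.2,8.5,-14.5],[0,0,0.03]],[180,[1.7,12,-14.5],[0,0,0.03]],[180,[2.2,15.5,-14.5],[0,0,0.04]],[180,[2.8,19,-14.5],[0,0,0.05]],[180,[3.3,22.7,-14.5],[0,0,0.06]],[180,[3.9,26.4,-14.5],[0,0,0.06]]]'

```text
clock: 18.27
eef_pos: [498.5, -11.6, 331.9]
tcp_rot: [3.141, 0.001, 2.989]
contact_force: [0.2, 0.7, -1.9]
opening: 0.484
```

```bash
python3 - <<'E'
from h import *
s=readout.sense(); print(s['eef_pos'],s['tcp_rot'],s['opening'])
r0=Ro.from_euler('xyz',[np.pi,0,3.05]); p=np.array([513.35,-279.5,186])+r0.apply([39,264,-145]); print(p)
go((477.5,391.8,331),2.9035,p,2.99)
E
```

```text
[498.51748554 -11.62734025 331.92240403] [3.14148733e+00 5.89977619e-04 2.98865426e+00] 0.4839518362149593
[498.66014089 -13.03948127 331.        ]
shift cm [ 8.205 39.7    0.   ] turn [ 0.     -0.      0.0865]
```

Request:
play_rows --rows '[[180,[0.7,3.6,0],[0,0,0.01]],[180,[1.4,7.2,0],[0,0,0.02]],[180,[2.2,10.9,0],[0,0,0.03]],[180,[3,14.6,0],[0,0,0.04]],[180,[3.8,18.3,0],[0,0,0.05]],[180,[4.6,22,0],[0,0,0.055]],[180,[5.4,25.7,0],[0,0,0.06]],[180,[6.1,29.2,0],[0,0,0.07]],[180,[6.8,32.6,0],[0,0,0.075]],[180,[7.3,35.6,0],[0,0,0.08]],[180,[7.8,37.8,0],[0,0,0.085]],[180,[8.1,39.2,0],[0,0,0.086]]]'

```text
clock: 19.27
eef_pos: [477.6, 388.9, 331.4]
tcp_rot: [3.141, -0.0, 2.905]
contact_force: [-0.8, -0.2, -0.3]
opening: 0.477
```

Request:
play_rows --rows '[[180,[0.1,0.4,1],[0,0,0]],[180,[0.1,0.5,3],[0,0,0]],[180,[0.1,0.5,5.5],[0,0,0]],[180,[0.1,0.5,8],[0,0,0]],[180,[0.1,0.5,10],[0,0,0]],[180,[0.1,0.5,11],[0,0,0]],[180,[0.1,0.5,11.4],[0,0,0]],[180,[0.1,0.5,11.4],[0,0,0]],[180,[0.1,0.5,11.4],[0,0,0]],[180,[0.1,0.5,11.4],[0,0,0]]]'

```text
clock: 20.1
eef_pos: [479.1, 392.0, 218.7]
tcp_rot: [3.14, 0.001, 2.904]
contact_force: [0.1, -0.1, -0.9]
opening: 0.483
```

```bash
python3 - <<'E'
from h import *
s=readout.sense(); print(s['eef_pos'],s['tcp_rot'],s['opening'],s['qvel'].round(3),s['clock'])
snap('wrist','w15')
go((477.6,391.5,150.4),2.9038)
E
```

```text
[479.14474069 391.96029622 218.71132572] [3.13988545e+00 1.41480218e-03 2.90360704e+00] 0.4827628737660669 [ 0.005 -0.002 -0.001  0.001 -0.002  0.001] 20.1
shift cm [ 0.139 -0.099  6.829] turn [ 0.0018  0.0014 -0.0001]
```

View pics/w15.png

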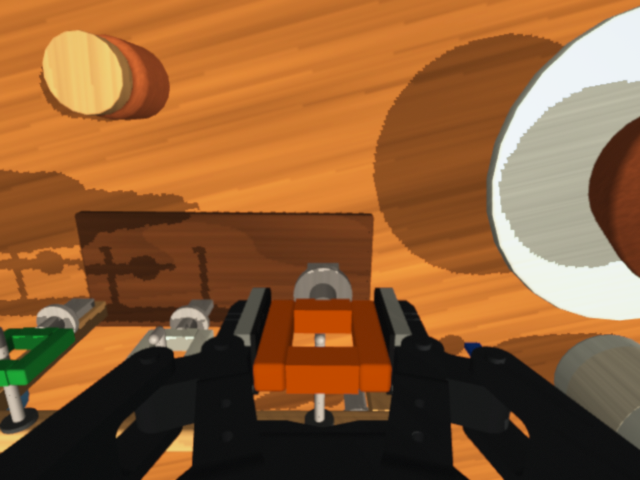

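Request:
play_rows --rows '[[180,[0.1,-0.08,0.6],[0,0,0]],[180,[0.14,-0.1,1.8],[0,0,0]],[180,[0.14,-0.1,3.2],[0,0,0]],[180,[0.14,-0.1,4.6],[0,0,0]],[180,[0.14,-0.1,5.8],[0,0,0]],[180,[0.14,-0.1,6.5],[0,0,0]],[180,[0.14,-0.1,6.8],[0,0,0]],[180,[0.14,-0.1,6.8],[0,0,0]],[180,[0.14,-0.1,6.8],[0,0,0]],[180,[0.14,-0.1,6.8],[0,0,0]]]'

```text
clock: 20.98
eef_pos: [477.2, 391.4, 149.9]
tcp_rot: [3.141, 0.001, 2.904]
contact_force: [-0.2, 1.3, -0.5]
opening: 0.484
```

```bash
python3 - <<'E'
from h import *
s=readout.sense(); print(s['eef_pos'],s['tcp_rot'],s['opening'],s['qvel'].round(3),s['clock'])
snap('wrist','w16')
go((541.0,375.9,150.4),2.9038)
E
```

```text
[477.21153797 391.38684582 149.93831089] [3.14062513e+00 7.41537817e-04 2.90382374e+00] 0.4837379202765926 [-0.002 -0.003 -0.001  0.001 -0.001 -0.   ] 20.9833
shift cm [-6.565e+00 -2.000e-03 -3.200e-02] turn [0.0011 0.0008 0.0001]
```

View pics/w16.png

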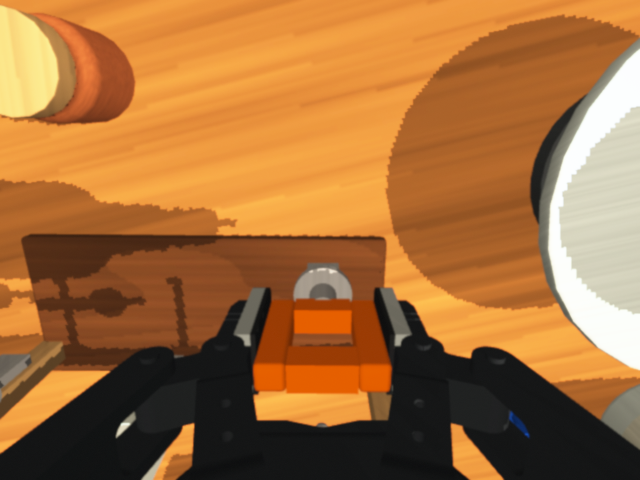

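Request:
play_rows --rows '[[180,[-0.3,0,-0.03],[0,0,0]],[180,[-0.8,0,-0.03],[0,0,0]],[180,[-1.5,0,-0.03],[0,0,0]],[180,[-2.3,0,-0.03],[0,0,0]],[180,[-3.1,0,-0.03],[0,0,0]],[180,[-3.9,0,-0.03],[0,0,0]],[180,[-4.7,0,-0.03],[0,0,0]],[180,[-5.5,0,-0.03],[0,0,0]],[180,[-6.1,0,-0.03],[0,0,0]],[180,[-6.45,0,-0.03],[0,0,0]],[180,[-6.55,0,-0.03],[0,0,0]],[180,[-6.55,0,-0.03],[0,0,0]]]'

```text
clock: 22.03
eef_pos: [540.6, 375.5, 149.4]
tcp_rot: [-3.141, -0.0, 2.904]
contact_force: [-0.9, 0.6, -0.5]
opening: 0.483
```

Request:
play_rows --rows '[[180,[0,0,0],[0,0,0]],[180,[0,0,0],[0,0,0]],[180,[0,0,0],[0,0,0]]]'

```text
clock: 22.28
eef_pos: [540.1, 375.7, 149.6]
tcp_rot: [-3.142, -0.0, 2.904]
contact_force: [-0.6, -0.4, -0.4]
opening: 0.48
```

```bash
python3 - <<'E'
from h import *
s=readout.sense(); print(s['eef_pos'],s['tcp_rot'],s['opening'],s['qvel'].round(3),s['clock'],s['contact_force'])
snap('wrist','w17')
go((541.2,376.2,138.6),2.9038)
E
```

```text
[540.091958   375.72620706 149.57079149] [-3.14152790e+00 -1.14447266e-04  2.90415446e+00] 0.47980927731433404 [-0.001 -0.001 -0.001 -0.    -0.     0.001] 22.2833 [-0.59731973 -0.41590533 -0.43950411]
shift cm [-0.091  0.071  1.101] turn [-0.     -0.      0.0004]
```

View pics/w17.png

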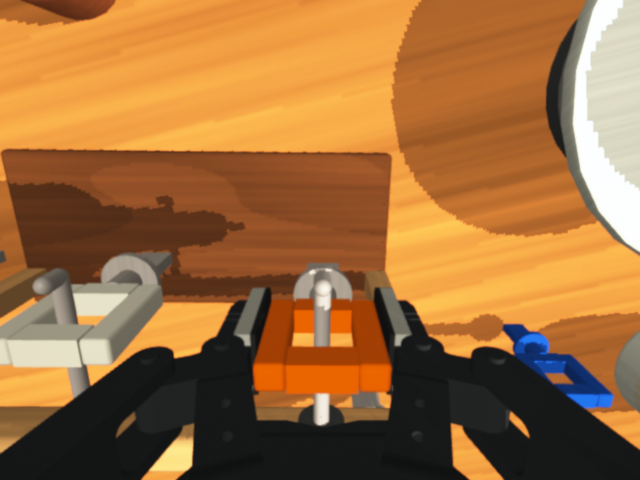

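Request:
play_rows --rows '[[180,[-0.04,0.03,0.15],[0,0,0]],[180,[-0.09,0.07,0.4],[0,0,0]],[180,[-0.09,0.07,0.65],[0,0,0]],[180,[-0.09,0.07,0.85],[0,0,0]],[180,[-0.09,0.07,1.0],[0,0,0]],[180,[-0.09,0.07,1.08],[0,0,0]],[180,[-0.09,0.07,1.08],[0,0,0]],[180,[-0.09,0.07,1.08],[0,0,0]],[180,[-0.09,0.07,1.08],[0,0,0]]]'

```text
clock: 23.08
eef_pos: [541.5, 376.0, 138.8]
tcp_rot: [-3.142, -0.0, 2.904]
contact_force: [-1.0, -0.5, 1.2]
opening: 0.483
```

```bash
python3 - <<'E'
from h import *
s=readout.sense(); print(s['eef_pos'],s['tcp_rot'],s['opening'],s['qvel'].round(3),s['clock'],s['contact_force'],s['wrist_torque'])
E
```

```text
[541.45129435 376.04554635 138.78914776] [-3.14158551e+00 -2.61104530e-05  2.90379644e+00] 0.4830412904779456 [ 0.001  0.    -0.001  0.001 -0.001 -0.   ] 23.0833 [-1.02520337 -0.49149258  1.17408284] [-0.12577104  0.08454332  0.05217719]
```

Request:
play_rows --rows '[[122,[0,0,0],[0,0,0]],[118,[0,0,0],[0,0,0]],[112,[0,0,0],[0,0,0]],[104,[0,0,0],[0,0,0]],[95,[0,0,0],[0,0,0]],[85,[0,0,0],[0,0,0]],[75,[0,0,0],[0,0,0]],[65,[0,0,0],[0,0,0]],[60,[0,0,0],[0,0,0]],[60,[0,0,0],[0,0,0]],[60,[0,0,0],[0,0,0]]]' --squeeze 20

```text
clock: 24.0
eef_pos: [541.5, 376.1, 138.7]
tcp_rot: [-3.142, -0.0, 2.904]
contact_force: [-0.2, -0.4, 0.2]
opening: 0.77
```

```bash
python3 - <<'E'
from h import *
s=readout.sense(); print(s['eef_pos'],s['opening'],s['clock'],s['contact_force'])
snap('wrist','w18')
E
```

```text
[541.45778166 376.05521121 138.72843158] 0.7699499554508182 24.0 [-0.15955564 -0.37888235  0.19092737]
```

View pics/w18.png

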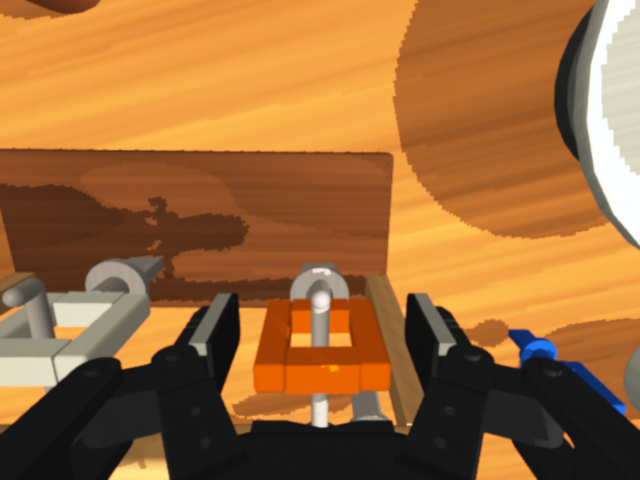

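Released and hanging, with both fingers clear of the handle. I'll retreat straight up.

Request:
play_rows --rows '[[60,[0,0,-0.3],[0,0,0]],[60,[0,0,-1],[0,0,0]],[60,[0,0,-2.2],[0,0,0]],[60,[0,0,-3.6],[0,0,0]],[60,[0,0,-5.2],[0,0,0]],[60,[0,0,-7],[0,0,0]],[60,[0,0,-9],[0,0,0]],[60,[0,0,-11],[0,0,0]],[60,[0,0,-12.5],[0,0,0]],[60,[0,0,-13.5],[0,0,0]],[60,[0,0,-14],[0,0,0]],[60,[0,0,-14],[0,0,0]]]'

```text
clock: 25.05
eef_pos: [541.9, 376.3, 280.4]
tcp_rot: [3.14, 0.002, 2.904]
contact_force: [0.7, -0.9, 0.0]
opening: 0.765
```

Request:
play_rows --rows '[[60,[1,0,0],[0,0,0]],[60,[2,0,0],[0,0,0]],[60,[2,0,0],[0,0,0]],[60,[2,0,0],[0,0,0]],[60,[2,0,0],[0,0,0]],[60,[2,0,0],[0,0,0]],[60,[2,0,0],[0,0,0]],[60,[2,0,0],[0,0,0]],[60,[2,0,0],[0,0,0]],[60,[2,0,0],[0,0,0]],[60,[2,0,0],[0,0,0]],[60,[2,0,0],[0,0,0]]]'

```text
clock: 26.05
eef_pos: [522.1, 380.7, 278.7]
tcp_rot: [3.142, 0.0, 2.904]
contact_force: [-0.0, 0.1, -0.2]
opening: 0.766
```

```bash
python3 - <<'E'
from h import *
s=readout.sense(); print(s['eef_pos'],s['opening'],s['clock'],s['contact_force'])
im,d,c=snap('wrist','w19'); snap('scene','sc19')
P=cloud(d,c); H,S,V=cv2.split(cv2.cvtColor(im,cv2.COLOR_RGB2HSV))
top=(P[...,2]>179)&(P[...,2]<187)&(S>170)&(H<16)&(abs(P[...,0]-541)<30)&(abs(P[...,1]-376)<40)
q=P[top]; print(len(q),q.mean(0),cv2.minAreaRect(q[:,:2].astype(np.float32)))
im,d,c=load('sc19'); a=im[110:400,150:490]; cv2.imwrite('pics/sc19c.png',cv2.resize(a,None,fx=2,fy=2)[:,:,::-1])
import time
im2,_,_=snap('wrist','w20'); im1=load('w19')[0]; print('frame diff', np.abs(im1.astype(int)-im2).max(2)[200:330,270:380].max())
E
```

```text
[522.09700194 380.74528163 278.74917043] 0.7658081800000673 26.05 [-0.01210409  0.07399407 -0.24277294]
473 [540.4788147  377.41542459 182.06187751] ((541.8624877929688, 377.4982604980469), (41.43939971923828, 10.608838081359863), 76.33393859863281)
frame diff 41
```

View pics/w19.png

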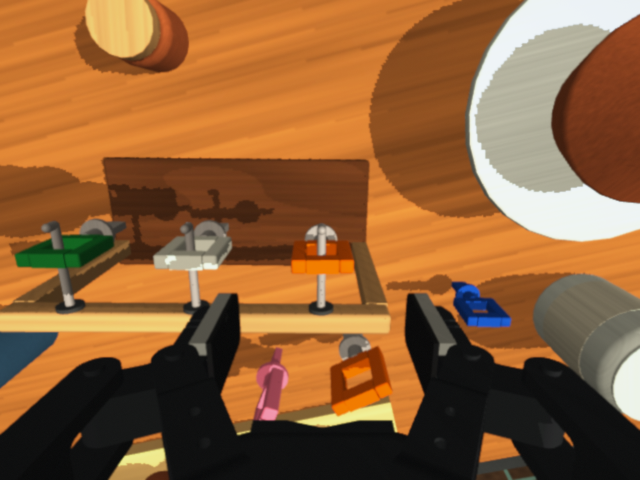

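View pics/sc19c.png

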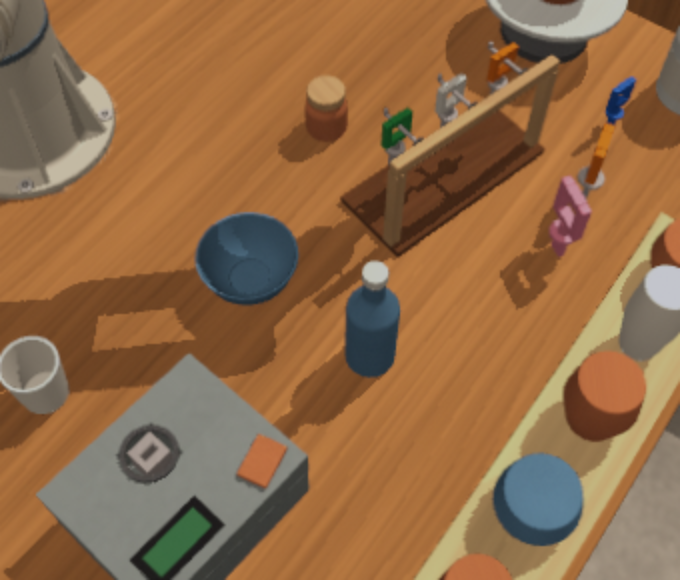

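Request:
play_rows --rows '[[60,[0,0,0],[0,0,0]],[60,[0,0,0],[0,0,0]],[60,[0,0,0],[0,0,0]],[60,[0,0,0],[0,0,0]],[60,[0,0,0],[0,0,0]],[60,[0,0,0],[0,0,0]],[60,[0,0,0],[0,0,0]],[60,[0,0,0],[0,0,0]],[60,[0,0,0],[0,0,0]],[60,[0,0,0],[0,0,0]],[60,[0,0,0],[0,0,0]],[60,[0,0,0],[0,0,0]]]'

```text
clock: 27.2
eef_pos: [522.0, 380.7, 278.7]
tcp_rot: [-3.142, 0.0, 2.904]
contact_force: [-1.0, -0.1, 0.8]
opening: 0.764
```

```bash
python3 - <<'E'
from h import *
A=[]
for i in range(4):
    im,d,c=snap('wrist',f'w2{i+1}'); H,S,V=cv2.split(cv2.cvtColor(im,cv2.COLOR_RGB2HSV))
    m=((S>170)&(H<12)&(V>100)).astype(np.uint8); m[:225]=0; m[275:]=0; m[:,:285]=0; m[:,357:]=0
    M=cv2.moments(m); print(M['m00'],M['m10']/M['m00'],M['m01']/M['m00']); A.append(im.astype(int))
print([np.abs(A[i]-A[0])[200:330,270:380].max() for i in range(4)],[np.abs(A[i]-A[0])[200:330,20:130].max() for i in range(4)])
print(readout.sense()['clock'],readout.sense()['qvel'].round(4))
E
```

```text
1491.0 320.3628437290409 243.5010060362173
1497.0 320.00467601870406 243.4121576486306
1492.0 319.94772117962464 243.48056300268095
1506.0 319.98605577689244 243.4249667994688
[np.int64(0), np.int64(4), np.int64(3), np.int64(4)] [np.int64(0), np.int64(5), np.int64(5), np.int64(14)]
27.4 [ 0.0009  0.0011  0.     -0.0009 -0.0006  0.0002]
```

Key at rest. Handing in.

```bash
python3 -c "
from rig import r
print(r.sign_off())"
```

```text
the job is handed in; nothing more can be done
None
```

I ran the full sequence and handed the job in at about 27.4 s; sign-off gave no verdict.

- **Sequence:** I took the smaller orange key off the left peg and pushed it into the key switch. I then turned it clockwise to the stop and back home, pulled it out, hung it on the same peg, let go, and backed the arm away.
- **Key switch:** The key went down to within about 1 mm of full depth. The image showed the barrel at about 1.21 rad at the stop, and back at home (0 ± 0.02 rad) both before and after I pulled the key out. Forces I read during the turn stayed under about 6 N.
- **Final hang:** The orange handle is about 1 mm from where it started, with the same orientation to within half a degree. The gripper is open and well clear, touching nothing. The key looks upright and the last frames show no motion, only image noise.
- **Bystanders:** The other keys, bottle, bowl, mug and tile look unmoved in the final scene picture. I judged this by eye and did not measure them.
- **Checks that disagreed:**
  - **Barrel edge fit:** My automatic fit was unreliable (about -0.06 rad in one home view and nonsense in another), so I picked the barrel's edge points by hand.
  - **Side camera:** It placed the switch about 3 mm off in y from the wrist and scene views. I used the wrist measurement.
  - **Frame comparison:** The first one after retreating showed some change (41 levels). It was gone a second later, so I took it as leftover motion that had settled.

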